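# Load the ceramic blanks into the carrier rack and lock them in

### The arm

A 6-joint arm with a two-finger parallel gripper is mounted at the origin on the work surface. World frame = base frame: x ahead of the robot, y to its left, z up, the work surface at z = 0. Lengths are in m, angles in degrees, forces in N, time in s.
With the tool pointing down it reaches from about 0.25 to 0.725 m from the base axis. Payload 9.7 kg.
Tool frame: the origin (TCP) lies between the finger pads; the fingertips stand 11 mm ahead of it and the grasp point (between the pads) lies 8 mm behind it; z points along the fingers, x is the direction in which the jaws open and shut, and the axes are right-handed (so a half turn about z gives the same grasp; the last joint's range is limited). The gripper opens to 85 mm and grips with 20 to 120 N. Pads are 22 mm wide; open, the fingers measure 114 mm over their backs; the gripper's body (76 mm by 85 mm) begins 54 mm behind the grasp point. The pads swing forward as they close: fully open they stand 13 mm farther back than shut.
Start: joints at [-72.594, 4.979, 10.078, 95.1, 0, 90], TCP at [0.165, -0.525, 0.242] pointing down, gripper open.
Joint ranges: [-179.16, 179.16], [-48.56, 103.87], [-65.8, 70.77], [-126.05, 130.52], [-82.76, 87.17], [-180, 180]. Speed limits (degrees/s): [127.2, 127.2, 147.25, 180, 180, 180].

### API

Orientations are given as [roll, pitch, yaw] about the fixed x, y, z axes, in that order (R = Rz(yaw) Ry(pitch) Rx(roll)).
In Python, from workcell import get_obs, camera, job_done, spotter gives the robot as it stands.
- The arm moves only by the tool play_rows, never from a script. Its argument "rows" is a list of rows, each a list of 3 entries, a list of its own where there are three numbers: the closure, from 0 (fully open) to 1 (shut), then the shift along the tool's x, y, z in cm, then the turn, a rotation vector about the tool's x, y, z in degrees. In form: [[claw, [x, y, z], [wx, wy, wz]], ...]. A call has 1 to 12 rows; each row shifts and turns the pose as measured when the row begins, along the tool's axes as they then stand; what a row does not reach is not made up. A row lasts 1/10 s, in which the tool goes at most 50 mm and 8.59 degrees, less where a joint would pass 70% of its speed; a pose out of reach is approached as far as the arm can. A call is refused whole if a number of a shift passes 5 or a number of a turn 8.59, either way. A call with a gripper value outside its range is refused whole. The fingers move at their own pace and stop on an object; "newtons" is the grip in N (left out, the last holds). Time passes only in rows, so rows that do not move let the fingers close. It gives the time, the measured TCP pose, the force and the opening at its end, in the units of the state.
- get_obs(): the state, without advancing time (a new reading comes with each control period).
- camera(name): name is "side" or "top" or "wrist"; returns a dict with "img" (480x640x3 uint8, red, green, blue), "intrinsics" (3x3 intrinsics, pixels), "k1" (the pictures are not rectified: a ray, as slopes to the right and down, at radius r is drawn at 1 + k1 r^2 times it, then the intrinsics apply), "xyz" and "orientation" of the camera in the world. Camera axes: x right, y down, z forward; pixel columns grow to the right and rows downward; lengths in m; the calibration is good to about 2 mm. A picture is of the moment at which its call begins. There is no depth.
- job_done(): hands the job in, once; it reports no verdict.
Trained networks look in a picture, given as the dict that the camera call returned (one of the last four; its "shot" number tells which), for a name from the list of things; names that differ only in an ending like _2 or _b are one class to them, and where a whole thing is asked for, a point or a joint stands for the part that bears it (a point fixed in the world has none). Each returns a list of dicts, best first, with "confidence" (0 to 1); they miss things now and then, are a little off and sometimes report something else, mostly with a low value. They report only what shows in the picture. A call takes as long as a camera call. They do not tell look-alikes from the thing itself.
- spotter.spot_in(picture, thing): "point" ([x, y, z] in m, in world coordinates, good to about 4 mm: the middle of the surface that is visible of it).
- spotter.trace(picture, thing): "pixels" (480x640 bool, what is visible of it).
The state is a dict: "time": time; "q": joint angles; "qd": joint speeds; "joint_efforts": joint torques, N m; "ee_pos": TCP position; "tcp_rot": TCP orientation; "wrist_force": force on the tool from outside, world axes, zero at the start; "torque": the same for the moment, N m; "opening": finger opening in m.
Only numpy, scipy, OpenCV 4.12 (cv2) and the standard library are available. Lean on these libraries where they do the work, as an engineer would, in place of code of your own. Each camera call takes 0.05 s, during which the arm holds its last target.

### The job

Stand each of the two loose ceramic blanks fully home, upright, in the rack slot that matches its thickness, leaving the blank that is already in the rack in its place. Then lay the keeper bar, rib up, across the rack with both pins through its two holes, flat down on both posts, and let go. Do not let a blank fall over, and leave the other things on the bench where they are.

Things in the scene. Friction and masses are not known exactly. Their poses are not given: they have to be found in the camera images.
- blank_thin_center (a point): centre (half-way up, 30 above the underside) of the thinner loose white ceramic blank (all sizes here in mm): a plain rectangular plate 50 long (its x axis), 12 thick (y) and 60 tall (z), 108 g give or take a third, standing on its 12 x 50 edge on the bench at a random yaw. It can be pinched across its thickness or its 50 mm sides; pinch it near the top so that the fingers stay above the rack.
- blank_thick_center (a point): centre (half-way up, 30 above the underside) of the thicker loose white ceramic blank (all sizes here in mm): a plain rectangular plate 50 long (its x axis), 20 thick (y) and 60 tall (z), 180 g give or take a third, standing on its 20 x 50 edge on the bench at a random yaw. Which of the two loose blanks stands where varies.
- blank_mid_center (a point): centre (half-way up, 30 above the underside) of the middle white ceramic blank (all sizes here in mm): a plain rectangular plate 50 long (its x axis), 16 thick (y) and 60 tall (z), 144 g give or take a third, standing on its 16 x 50 edge; it already stands fully home in the middle slot and belongs there.
- rack: (sizes in mm) grey metal carrier rack fixed to the bench, at a random place and yaw: 72 (x) x 212 (y) with three slots in a row along y, 45 apart, each narrower than the next. Origin at the centre of its underside. The slotted block is 36 tall; a post 20 (y) x 40 (x) x 72 tall stands at each end, centred at y = -96 and +96, with an upright steel pin on top: 8 in diameter for 10, then tapering to 3 at its tip, 22 above the post. Axes: y towards the wider slots, z up.
- slot_thin (a point): centre of the floor of the narrowest slot, 14 wide, at y = -45 on the rack; floor 10 above the bench. Its x axis runs along the slot (along the 50 mm side of the blank), y along the row of slots towards the wider ones, z up. Every slot has straight walls for 18 above its floor, then flares over 8 more to a mouth 8 wider, at the top of the block (26 above the slot floor). Slots are 60 long between end walls 18 high. A blank too thick for a slot stops in the flare.
- slot_mid (a point): centre of the floor of the middle slot, 18 wide, at y = 0 on the rack; same axes and depths.
- slot_thick (a point): centre of the floor of the widest slot, 22 wide, at y = +45 on the rack; same axes and depths.
- keeper_grip (a point): centre of the loose keeper bar, 24 above its underside, inside its grip rib. The bar is grey metal, 30 (x) x 222 (y) x 8 thick, about 200 g, lying flat on the bench with the rib up; two round through holes 11 in diameter lie at y = -96 and +96. The rib on top is 14 wide (x), 60 long (y) and 32 tall, its top 40 above the bar's underside. It fits either way round.
- keeper_seat (a point): point on the rack midway between the two post tops, 72 above the bench, where the centre of the keeper's underside belongs; y runs from pin to pin. Blanks that are home end 2 below it. With the bar seated, the keeper_grip point is 24 above this one.
- stone_model: bystander: plaster dental arch model, about 60 x 66 x 31, origin under its base
- tweezers: bystander: steel tweezers lying flat, 132 long along its x axis, 18 wide, 8 high, origin on the bench near the middle; they lie between the two standing blanks
- pliers: bystander: small pliers with dark rubber handles lying flat, 140 long along x, 55 wide, 13 high, origin on the bench near the middle
- tube_box: bystander: narrow clear square tube with a blue cap, lying, 135 x 19 x 19, origin under the clear part
- air_can: bystander: white spray can, 62 in diameter, 190 tall, standing, origin under its base
- brush_cup: bystander: glass cup, 64 in diameter, 80 tall, origin under its base
- brush: bystander: bench brush with a wooden handle lying flat, 150 long along x, origin on the bench
Things that resemble listed ones, but are neither listed nor needed, are in the scene too. Leave any blue look-alike of the part that bears blank_thin_center alone. Several things look just like the part that bears keeper_grip: the one meant starts farthest to the robot's left.

How it is judged:
By the outcome, as a careful person would: the job done as asked, in the order asked, and still so for the second after the job is handed in, with the robot touching nothing.
It also fails if it takes over 72 s, if anything falls off the work surface, if the arm or the gripper's body presses on something with over 40 N, if the wrist force passes 120 N, or if a joint passes its speed limit or range.

## Working session

There is one attempt and no reset: what is moved stays moved. The work goes in short steps, Python scripts to look and compute and a tool call to move; the robot and the scene stay as the last step left them, time stands still between calls to the robot, and variables do not carry over. Pictures are saved under pics/ and viewed, and the job is handed in when it is done.

Besides the shell and the picture viewer there is one more tool, called after "Request:" as name(argument=value, ...), one argument or row to a line, values as JSON. play_rows: Moves the arm, as the interface text tells. Its arguments: {"type":"object","properties":{"rows":{"type":"array","items":{"type":"array"}},"newtons":{"type":"number"}},"required":["rows"]}

```bash
ls; mkdir -p pics; cat > h.py <<'E'
import numpy as np, cv2
from workcell import get_obs, camera, job_done, spotter
from scipy.spatial.transform import Rotation as R
def save(im,name):
    cv2.imwrite('pics/'+name,cv2.cvtColor(im,cv2.COLOR_RGB2BGR))
def camR(c):
    o=np.array(c['orientation'],float)
    return o if o.shape==(3,3) else R.from_euler('xyz',o,degrees=True).as_matrix()
E
python3 - <<'E'
from h import *
import pickle
print(get_obs())
for n in ['side','top','wrist']:
    c=camera(n); save(c['img'],n+'0.png'); pickle.dump(c,open(n+'0.pkl','wb'))
    print(n,{k:v for k,v in c.items() if k!='img'})
E
```

```text
pics
{'time': 0.0, 'q': array([-7.25919478e+01,  5.01214251e+00,  1.00340335e+01,  9.50986441e+01,
        1.43265248e-03,  8.99982699e+01]), 'qd': array([ 0.03301137, -0.07378992, -0.00796784,  0.01580552,  0.02251235,
        0.01958862]), 'joint_efforts': array([-1.44079437e-03, -5.20392323e+01,  4.64796066e+01,  1.66853325e-02,
       -6.60694172e-05, -2.81982757e-06]), 'ee_pos': array([ 0.16449017, -0.52460749,  0.24156928]), 'tcp_rot': array([-1.79998565e+02,  7.67530145e-02, -7.25902177e+01]), 'wrist_force': array([ 0.82497675, -0.22840267,  0.24337811]), 'torque': array([0.01594703, 0.00843706, 0.02882747]), 'opening': 0.08495747678078155}
side {'intrinsics': array([[487.04810447,   0.        , 316.62202681],
       [  0.        , 487.04810447, 239.37274254],
       [  0.        ,   0.        ,   1.        ]]), 'k1': -0.08565385543321313, 'xyz': array([ 0.13379727, -0.863418  ,  0.85772314]), 'orientation': array([-129.42354699,    0.41458856,  -25.50986688]), 'shot': 1}
top {'intrinsics': array([[452.03116005,   0.        , 320.75015342],
       [  0.        , 452.03116005, 241.52798726],
       [  0.        ,   0.        ,   1.        ]]), 'k1': -0.019298055630958443, 'xyz': array([0.43100284, 0.01257467, 1.00466326]), 'orientation': array([-174.08745264,   -1.07612719,  -88.38914339]), 'shot': 2}
wrist {'intrinsics': array([[428.04977564,   0.        , 324.53581336],
       [  0.        , 428.04977564, 236.14354917],
       [  0.        ,   0.        ,   1.        ]]), 'k1': 0.0332070414582004, 'xyz': array([ 0.23597728, -0.50183813,  0.37245609]), 'orientation': array([ 1.62727666e+02,  7.50228923e-02, -7.26130986e+01]), 'shot': 3}
```

View pics/top0.png

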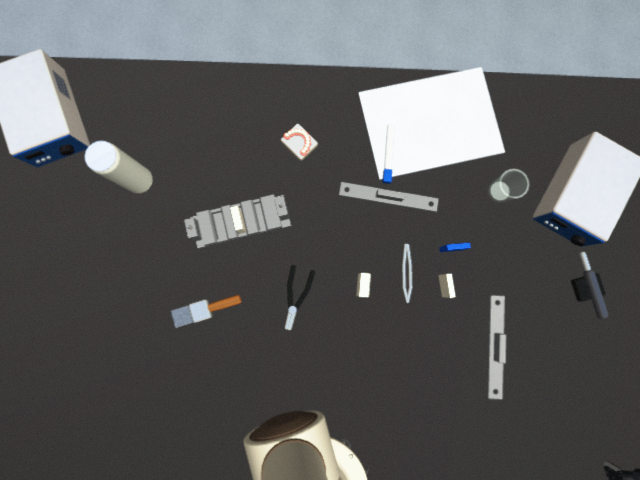

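View pics/side0.png

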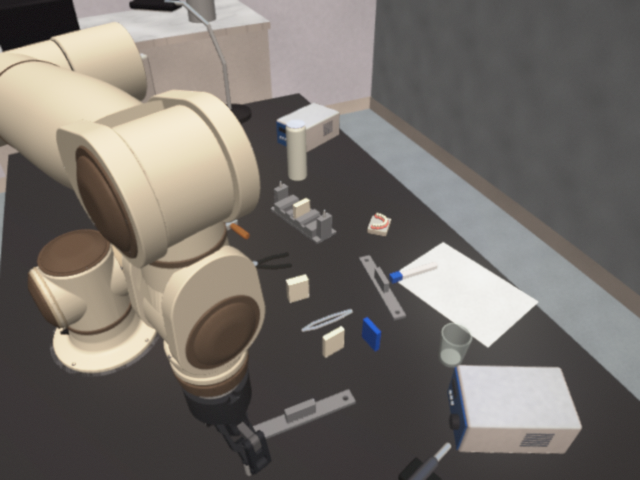

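View pics/wrist0.png

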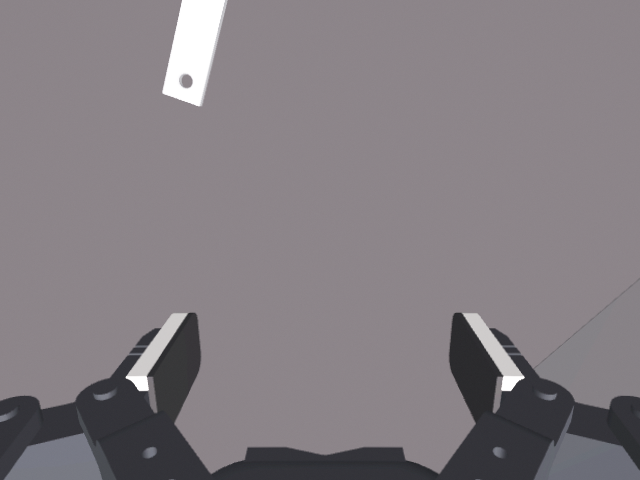

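```bash
cat >> h.py <<'E'
def proj(c,P):
    """world points (N,3) -> pixels (N,2)"""
    P=np.atleast_2d(P); p=(P-np.array(c['xyz']))@camR(c)
    s=p[:,:2]/p[:,2:]; r2=(s**2).sum(1,keepdims=True)
    s=s*(1+c['k1']*r2); K=c['intrinsics']
    return s*[K[0,0],K[1,1]]+[K[0,2],K[1,2]]
def ray(c,uv):
    K=c['intrinsics']; uv=np.atleast_2d(uv)
    d=(uv-[K[0,2],K[1,2]])/[K[0,0],K[1,1]]; s=d.copy()
    for _ in range(20): s=d/(1+c['k1']*(s**2).sum(1,keepdims=True))
    return np.c_[s,np.ones(len(s))]@camR(c).T
def onz(c,uv,z):
    v=ray(c,uv); o=np.array(c['xyz']); return o+v*((z-o[2])/v[:,2])[:,None]
E
python3 - <<'E'
from h import *
import pickle
for n in ['top','side']:
    c=camera(n)
    d={'cam':c}
    ov=c['img'].copy()
    for t in ['blank_thin_center','blank_thick_center','blank_mid_center','rack','keeper_grip','tube_box']:
        a=spotter.spot_in(c,t); b=spotter.trace(c,t)
        d[t]=[x['pixels'] for x in b]
        for x in a: print(n,t,round(x['confidence'],2),np.round(x['point'],3))
        for x in b:
            m=x['pixels']; ys,xs=np.nonzero(m); print('   mask',round(x['confidence'],2),m.sum(),xs.min(),xs.max(),ys.min(),ys.max())
    pickle.dump(d,open(n+'_m.pkl','wb'))
print(get_obs()['time'])
E
python3 - <<'E'
import cv2
im=cv2.imread('pics/top0.png')
cv2.imwrite('pics/top0a.png',cv2.resize(im[120:320,160:460],None,fx=2.6,fy=2.6,interpolation=cv2.INTER_CUBIC))
E
```

```text
top blank_thin_center 0.73 [ 0.523 -0.285  0.06 ]
top blank_thin_center 0.67 [ 0.449 -0.273  0.05 ]
top blank_thin_center 0.17 [ 0.477 -0.195  0.003]
   mask 0.53 307 439 454 273 297
   mask 0.47 168 441 469 243 250
top blank_thick_center 0.64 [ 0.441 -0.093  0.06 ]
   mask 0.71 270 356 369 273 296
top blank_mid_center 0.83 [0.569 0.171 0.07 ]
   mask 0.49 256 231 245 207 232
top rack 0.84 [0.568 0.176 0.033]
   mask 0.72 3157 184 290 195 247
   mask 0.36 457 401 412 244 301
top keeper_grip 0.79 [ 0.637 -0.15   0.007]
top keeper_grip 0.61 [ 0.318 -0.386  0.008]
   mask 0.95 1256 339 437 184 211
   mask 0.83 1547 487 505 296 398
   mask 0.7 277 230 245 206 232
top tube_box 0.89 [ 0.736 -0.149  0.015]
   mask 0.9 474 382 393 124 182
side blank_thin_center 0.85 [ 0.525 -0.3    0.04 ]
side blank_thin_center 0.39 [ 0.727 -0.156  0.014]
   mask 0.97 354 363 379 320 348
   mask 0.64 483 322 344 327 355
side blank_thick_center 0.77 [ 0.435 -0.105  0.039]
   mask 0.79 530 286 308 275 302
side blank_mid_center 0.65 [0.563 0.166 0.055]
side blank_mid_center 0.27 [0.753 0.041 0.018]
   mask 0.63 271 292 309 198 218
side rack 0.6 [0.567 0.148 0.034]
   mask 0.74 1546 272 335 184 243
   mask 0.6 316 254 290 253 269
side keeper_grip 0.98 [ 0.633 -0.171  0.009]
side keeper_grip 0.62 [ 0.32  -0.402  0.005]
   mask 0.72 1796 254 355 390 438
   mask 0.57 983 359 405 255 320
side tube_box 0.6 [ 0.727 -0.159  0.018]
side tube_box 0.31 [0.434 0.047 0.009]
   mask 0.6 426 389 435 263 283
1.45
```

View pics/top0a.png

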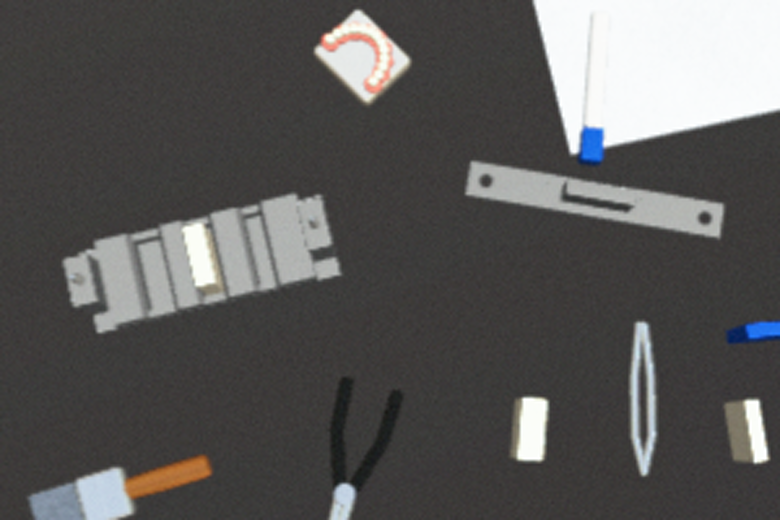

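```bash
cat >> h.py <<'E'
from scipy.optimize import minimize
def box(x,y,yaw,L,W,z0,z1):
    c,s=np.cos(np.radians(yaw)),np.sin(np.radians(yaw))
    a=np.array([[i*L/2,j*W/2] for i in(-1,1) for j in(-1,1)])@np.array([[c,s],[-s,c]])+[x,y]
    return np.vstack([np.c_[a,np.full(4,z)] for z in(z0,z1)])
S=4
def hullmask(uvs,org,shape):
    """union of convex hulls, supersampled S, antialias downsample"""
    m=np.zeros((shape[0]*S,shape[1]*S),np.uint8)
    for uv in uvs:
        h=cv2.convexHull(((uv-org+0.5)*S-0.5).astype(np.float32)*16).round().astype(np.int32)
        cv2.fillConvexPoly(m,h,1,shift=4)
    return m.reshape(shape[0],S,shape[1],S).mean((1,3))
def fitboxes(views,boxes,p0,step=(0.004,0.004,5)):
    """views: list of (cam,mask). boxes(p)->list of (N,3) convex pts"""
    crops=[]
    for c,m in views:
        ys,xs=np.nonzero(m); o=np.array([xs.min()-15,ys.min()-15]); o=np.maximum(o,0)
        e=(min(640,xs.max()+15),min(480,ys.max()+15))
        crops.append((c,o,m[o[1]:e[1],o[0]:e[0]].astype(float)))
    def cost(p):
        t=0
        for c,o,m in crops:
            g=hullmask([proj(c,b) for b in boxes(p)],o,m.shape)
            t+=np.abs(g-m).sum()/m.sum()
        return t
    best=None
    for k in range(3):
        s0=np.vstack([p0]+[np.array(p0)+np.eye(len(p0))[i]*step[i]/(k+1) for i in range(len(p0))])
        r=minimize(cost,p0,method='Nelder-Mead',options=dict(initial_simplex=s0,xatol=1e-5,fatol=1e-5,maxiter=400)); p0=r.x
    return r.x,r.fun
E
python3 - <<'E'
from h import *
import pickle
T=pickle.load(open('top_m.pkl','rb'));Sd=pickle.load(open('side_m.pkl','rb'))
hsv=None
def white(c,roi):
    im=c['img'].astype(int); m=np.zeros(im.shape[:2],bool); x0,x1,y0,y1=roi
    m[y0:y1,x0:x1]=(im[y0:y1,x0:x1].min(2)>88)
    return m
for name,tr,sr,p0 in [('left',(345,380,262,308),(278,318,268,310),(0.441,-0.093)),('right',(430,465,262,308),(315,350,320,362),(0.449,-0.273))]:
    mt=white(T['cam'],tr); ms=white(Sd['cam'],sr); print(name,mt.sum(),ms.sum())
    for W in (.012,.020):
        for yaw in (-10,10):
          for vs,l in (([(T['cam'],mt)],'top'),([(Sd['cam'],ms)],'side'),([(T['cam'],mt),(Sd['cam'],ms)],'both')):
            p,f=fitboxes(vs,lambda p:[box(*p,.05,W,0,.06)],[*p0,yaw]); print(W,l,np.round(p,4),round(f,3))
E
```

```text
left 321 539
0.012 top [ 0.4419 -0.0987 -2.1731] 0.326
0.012 side [ 0.4429 -0.0974 -4.1837] 0.152
0.012 both [ 0.4421 -0.099  -2.8335] 0.48
0.012 top [ 0.4414 -0.097   4.3969] 0.328
0.012 side [ 0.4428 -0.0971 -3.2899] 0.153
0.012 both [ 0.4422 -0.0986 -3.4197] 0.48
0.02 top [ 0.4413 -0.0969 -2.7854] 0.081
0.02 side [ 0.4424 -0.0971 -4.2782] 0.076
0.02 both [ 0.4419 -0.097  -2.8496] 0.161
0.02 top [ 0.4417 -0.0969 -2.7484] 0.081
0.02 side [ 0.4426 -0.097  -4.9961] 0.076
0.02 both [ 0.4422 -0.097  -2.8656] 0.162
right 330 650
0.012 top [ 0.4458 -0.2778  9.2844] 0.073
0.012 side [ 0.4468 -0.2771 12.4349] 0.253
0.012 both [ 0.4457 -0.2777  9.9652] 0.335
0.012 top [ 0.4458 -0.2779  9.2217] 0.073
0.012 side [ 0.4471 -0.2768 11.7357] 0.253
0.012 both [ 0.4463 -0.2778 10.3557] 0.337
0.02 top [ 0.4451 -0.2763  2.3961] 0.309
0.02 side [ 0.4463 -0.2772 19.9173] 0.32
0.02 both [ 0.4457 -0.2776 19.2679] 0.633
0.02 top [ 0.4453 -0.2746  9.6091] 0.309
0.02 side [ 0.4463 -0.2776 21.6292] 0.321
0.02 both [ 0.4457 -0.2775 17.3559] 0.636
```

```bash
cat >> h.py <<'E'
def tr(b,x,y,yaw):
    c,s=np.cos(np.radians(yaw)),np.sin(np.radians(yaw)); b=np.array(b)
    return np.c_[b[:,:2]@np.array([[c,s],[-s,c]])+[x,y],b[:,2]]
def rackboxes(p):
    L=[box(0,0,0,.072,.212,0,.008),box(0,0,0,.072,.172,0,.036)]
    for s in(-1,1): L+= [box(0,s*.096,0,.040,.020,0,.072),box(0,s*.096,0,.005,.005,.072,.094)]
    return [tr(b,*p) for b in L]
def keepboxes(p):
    return [tr(box(0,0,0,.030,.222,0,.008),*p),tr(box(0,0,0,.014,.060,0,.040),*p)]
E
python3 - <<'E'
from h import *
import pickle
T=pickle.load(open('top_m.pkl','rb'));Sd=pickle.load(open('side_m.pkl','rb'))
mt=T['rack'][0]|T['blank_mid_center'][0]
ms=Sd['rack'][0]|Sd['blank_mid_center'][0]
mb=lambda p:rackboxes(p)+[tr(box(0,0,0,.05,.016,.01,.07),*p)]
for l,v in (('top',[(T['cam'],mt)]),('side',[(Sd['cam'],ms)]),('both',[(T['cam'],mt),(Sd['cam'],ms)])):
    pr,f=fitboxes(v,mb,[.567,.172,14]); print(l,np.round(pr,4),round(f,3))
k1,k2=T['keeper_grip'][0],[m for m in Sd['keeper_grip'] if m[:,380].any()][0]
for l,v in (('top',[(T['cam'],k1)]),('side',[(Sd['cam'],k2)]),('both',[(T['cam'],k1),(Sd['cam'],k2)])):
    pk,f=fitboxes(v,keepboxes,[.637,-.15,-10]); print('keeper',l,np.round(pk,4),round(f,3))
for n,D in(('top',T),('side',Sd)):
    im=cv2.resize(D['cam']['img'],None,fx=3,fy=3,interpolation=cv2.INTER_CUBIC)
    for b in mb(pr)+keepboxes(pk)+[box(.442,-.097,-2.9,.05,.02,0,.06),box(.446,-.278,9.6,.05,.012,0,.06)]:
        uv=((proj(D['cam'],b)+.5)*3-.5)
        for i in range(8):
            for j in range(i):
                if bin(i^j).count('1')==1: cv2.line(im,tuple((uv[i]*8).round().astype(int)),tuple((uv[j]*8).round().astype(int)),(255,0,0),1,cv2.LINE_AA,3)
    save(im[540:930,540:1340] if n=='top' else im[530:1100,750:1350],n+'_ov.png')
E
```

```text
top [ 0.5751  0.1776 15.2374] 0.049
side [ 0.5745  0.1754 15.2402] 0.08
both [ 0.5751  0.1771 15.1965] 0.136
keeper top [ 0.6418 -0.1538 -8.1543] 0.123
keeper side [ 0.6405 -0.1543 -8.1581] 0.053
keeper both [ 0.641  -0.1544 -8.0696] 0.189
```

View pics/top_ov.png

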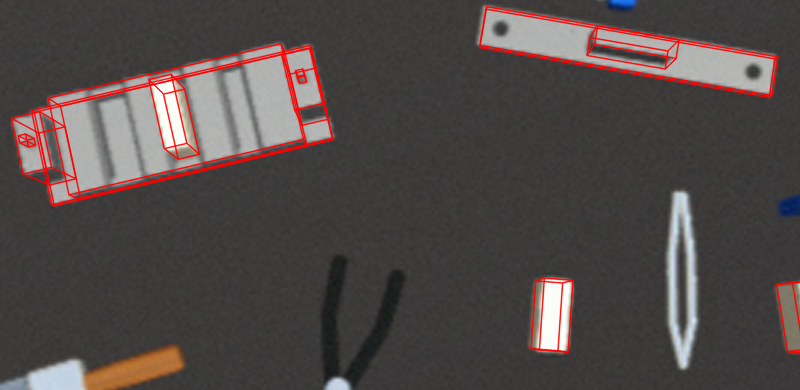

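View pics/side_ov.png

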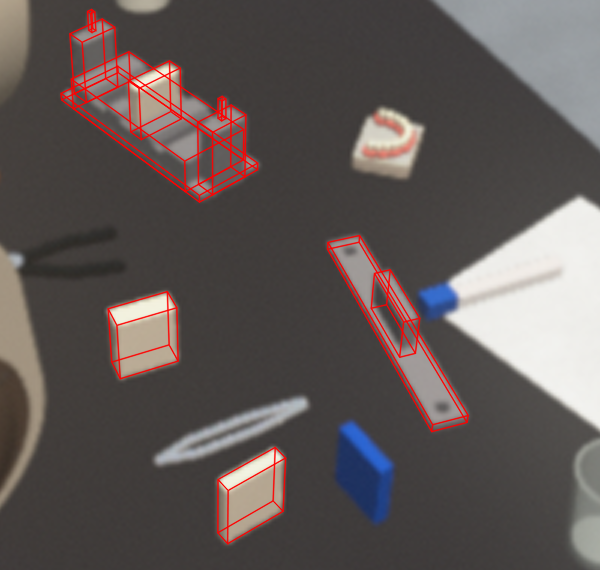

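```bash
cat > go.py <<'E'
from h import *
import sys
def plan(tx,ty,tz,yaw,n=None,claw=0,o=None):
    o=o or get_obs(); p=np.array(o['ee_pos']); Rm=R.from_euler('xyz',o['tcp_rot'],degrees=True)
    tgt=np.array([tx,ty,tz]); Rt=R.from_euler('xyz',[180,0,yaw],degrees=True)
    rv=(Rm.inv()*Rt).as_rotvec(degrees=True)
    n=n or int(max(np.ceil(np.linalg.norm(tgt-p)/.048),np.ceil(np.abs(rv).max()/8.3),1))
    rows=[]; cur=Rm
    for i in range(n):
        st=R.from_rotvec(rv/n,degrees=True)
        s=cur.inv().apply((tgt-p)/n)*100
        rows.append([claw,[round(v,2) for v in s],[round(v,1) for v in rv/n]]); cur=cur*st
    print('t',round(o['time'],2),'pos',np.round(p,4),'rot',np.round(o['tcp_rot'],2),'F',np.round(o['wrist_force'],1),'open',round(o['opening'],4),'q',np.round(o['q'],0))
    print('d',np.round(tgt-p,4),'rv',np.round(rv,2)); print(str(rows).replace(' ',''))
if __name__=='__main__':
    a=[float(v) for v in sys.argv[1:]]
    plan(*a[:4],n=int(a[4]) if len(a)>4 and a[4] else None,claw=a[5] if len(a)>5 else 0)
E
python3 go.py .446 -.278 .2 -80.4 0 .4
```

```text
t 1.45 pos [ 0.1645 -0.5248  0.2422] rot [180.     0.   -72.59] F [-0.6  0.6 -0.3] open 0.0853 q [-73.   5.  10.  95.  -0.  90.]
d [ 0.2815  0.2468 -0.0422] rv [0.   0.   7.81]
[[0.4,[np.float64(-1.89),np.float64(-4.28),np.float64(0.53)],[np.float64(0.0),np.float64(0.0),np.float64(1.0)]],[0.4,[np.float64(-1.96),np.float64(-4.25),np.float64(0.53)],[np.float64(0.0),np.float64(0.0),np.float64(1.0)]],[0.4,[np.float64(-2.04),np.float64(-4.21),np.float64(0.53)],[np.float64(0.0),np.float64(0.0),np.float64(1.0)]],[0.4,[np.float64(-2.11),np.float64(-4.18),np.float64(0.53)],[np.float64(0.0),np.float64(0.0),np.float64(1.0)]],[0.4,[np.float64(-2.18),np.float64(-4.14),np.float64(0.53)],[np.float64(0.0),np.float64(0.0),np.float64(1.0)]],[0.4,[np.float64(-2.25),np.float64(-4.1),np.float64(0.53)],[np.float64(0.0),np.float64(0.0),np.float64(1.0)]],[0.4,[np.float64(-2.32),np.float64(-4.07),np.float64(0.53)],[np.float64(0.0),np.float64(0.0),np.float64(1.0)]],[0.4,[np.float64(-2.39),np.float64(-4.03),np.float64(0.53)],[np.float64(0.0),np.float64(0.0),np.float64(1.0)]]]
```

Request:
play_rows(
  newtons=40,
  rows=[
    [0.4,[-1.9,-4.3,0.5],[0,0,1]],
    [0.4,[-2.0,-4.2,0.5],[0,0,1]],
    [0.4,[-2.0,-4.2,0.5],[0,0,1]],
    [0.4,[-2.1,-4.2,0.5],[0,0,1]],
    [0.4,[-2.2,-4.1,0.5],[0,0,1]],
    [0.4,[-2.2,-4.1,0.5],[0,0,1]],
    [0.4,[-2.3,-4.1,0.5],[0,0,1]],
    [0.4,[-2.4,-4.0,0.5],[0,0,1]],
  ],
)

```text
time: 2.25
ee_pos: [0.4529, -0.2753, 0.201]
tcp_rot: [-179.9, -0.2, -81.5]
wrist_force: [0.6, -1.4, -0.5]
opening: 0.0513
```

```bash
sed -i "s/round(v,2) for v in s/round(float(v),2) for v in s/;s/round(v,1) for v in rv/round(float(v),1) for v in rv/" go.py; python3 go.py .446 -.278 .1 -80.4 0 .4; python3 - <<'E'
from h import *
c=camera('wrist'); im=c['img'].copy()
for b in [box(.446,-.278,9.6,.05,.012,0,.06)]:
    for u in proj(c,b): cv2.circle(im,tuple(u.round().astype(int)),3,(255,0,0),1)
save(im,'w1.png')
E
```

```text
t 2.25 pos [ 0.4529 -0.2753  0.201 ] rot [-179.93   -0.19  -81.52] F [ 0.6 -1.4 -0.5] open 0.0513 q [-31.   1.   2.  90.  -0. 140.]
d [-0.0069 -0.0027 -0.101 ] rv [-0.07 -0.19 -1.12]
[[0.4,[0.04,0.24,3.37],[-0.0,-0.1,-0.4]],[0.4,[0.05,0.24,3.37],[-0.0,-0.1,-0.4]],[0.4,[0.05,0.24,3.37],[-0.0,-0.1,-0.4]]]
```

View pics/w1.png

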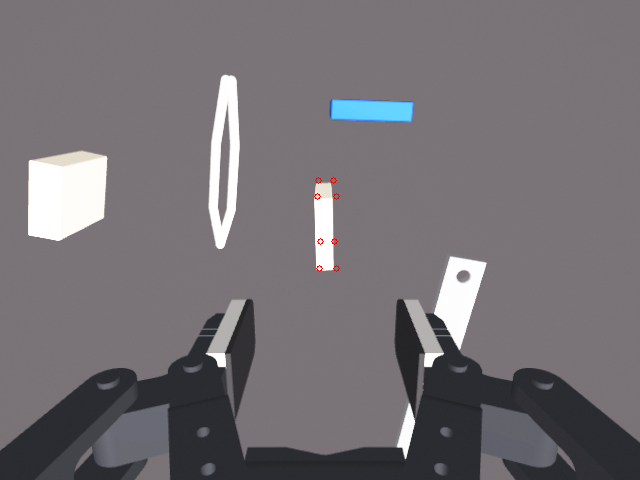

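Request:
play_rows(
  rows=[
    [0.4,[0,0,0.4],[0,0,-8.5]],
    [0.4,[0,0,0.4],[0,0,-8.5]],
    [0.4,[0,0,0.4],[0,0,-8.5]],
    [0.4,[0,0,0.4],[0,0,-8.5]],
    [0.4,[0,0,0.4],[0,0,-8.5]],
    [0.4,[0,0,0.4],[0,0,-8.5]],
    [0.4,[0,0,0.4],[0,0,-8.5]],
    [0.4,[0,0,0.4],[0,0,-8.5]],
    [0.4,[0,0,0.4],[0,0,-8.5]],
    [0.4,[0,0,0.4],[0,0,-8.5]],
    [0.4,[0,0,0.4],[0,0,-8.5]],
    [0.4,[0,0,0.4],[0,0,-8.5]],
  ],
)

```text
time: 3.5
ee_pos: [0.4598, -0.2675, 0.1494]
tcp_rot: [179.9, -0.1, 22.0]
wrist_force: [-0.2, -0.1, -0.3]
opening: 0.0511
```

```bash
python3 go.py .446 -.278 .13 99.6 0 .4
```

```text
t 3.5 pos [ 0.4598 -0.2675  0.1494] rot [ 1.7994e+02 -1.2000e-01  2.2020e+01] F [-0.2 -0.1 -0.3] open 0.0511 q [-30.   2.  -4.  85.   0.  38.]
d [-0.0138 -0.0105 -0.0194] rv [ 1.300e-01 -6.000e-02 -7.758e+01]
[[0.4,[-0.17,0.05,0.19],[0.0,-0.0,-7.8]],[0.4,[-0.17,0.02,0.19],[0.0,-0.0,-7.8]],[0.4,[-0.17,-0.0,0.19],[0.0,-0.0,-7.8]],[0.4,[-0.17,-0.02,0.19],[0.0,-0.0,-7.8]],[0.4,[-0.17,-0.05,0.19],[0.0,-0.0,-7.8]],[0.4,[-0.16,-0.07,0.19],[0.0,-0.0,-7.8]],[0.4,[-0.15,-0.09,0.19],[0.0,-0.0,-7.8]],[0.4,[-0.13,-0.11,0.19],[0.0,-0.0,-7.8]],[0.4,[-0.12,-0.13,0.19],[0.0,-0.0,-7.8]],[0.4,[-0.1,-0.14,0.19],[0.0,-0.0,-7.8]]]
```

Request:
play_rows(
  rows=[
    [0.4,[-0.2,0.0,0],[0,0,-7.8]],
    [0.4,[-0.2,0,0],[0,0,-7.8]],
    [0.4,[-0.2,0,0],[0,0,-7.8]],
    [0.4,[-0.2,0,0],[0,0,-7.8]],
    [0.4,[-0.2,-0.1,0],[0,0,-7.8]],
    [0.4,[-0.1,-0.1,0],[0,0,-7.8]],
    [0.4,[-0.1,-0.1,0],[0,0,-7.8]],
    [0.4,[-0.1,-0.1,0],[0,0,-7.8]],
    [0.4,[-0.1,-0.1,0],[0,0,-7.8]],
    [0.4,[-0.1,-0.1,0],[0,0,-6]],
    [0.4,[0,0,0],[0,0,0]],
  ],
)

```text
time: 4.6
ee_pos: [0.4441, -0.2776, 0.1487]
tcp_rot: [179.9, -0.0, 101.7]
wrist_force: [0.5, 0.0, 0.4]
opening: 0.0512
```

```bash
python3 go.py .446 -.278 .12 99.6 0 .4; python3 - <<'E'
from h import *
c=camera('wrist'); im=c['img'].copy()
for b in [box(.446,-.278,9.6,.05,.012,0,.06)]:
    for u in proj(c,b): cv2.circle(im,tuple(u.round().astype(int)),3,(255,0,0),1)
save(im,'w2.png')
E
```

```text
t 4.6 pos [ 0.4441 -0.2776  0.1487] rot [ 1.7992e+02 -2.0000e-02  1.0170e+02] F [0.5 0.  0.4] open 0.0512 q [-32.   0.  -5.  85.   0. -44.]
d [ 0.0019 -0.0004 -0.0287] rv [ 0.07 -0.02  2.1 ]
[[0.4,[-0.08,0.17,2.87],[0.1,-0.0,2.1]]]
```

View pics/w2.png

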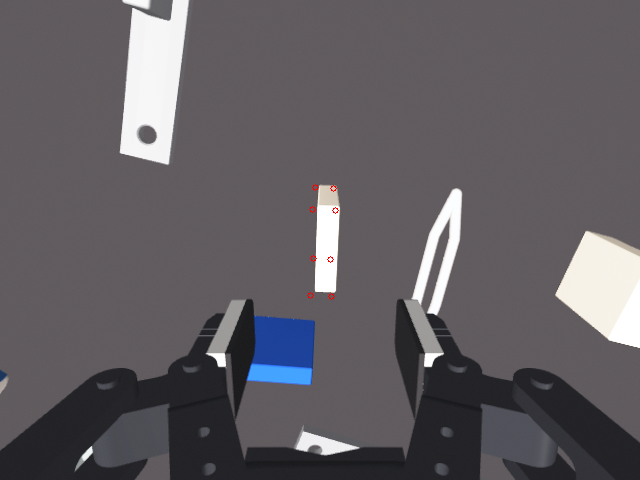

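```bash
python3 - <<'E'
from h import *
for f in ('w2',):
    c=camera('wrist'); im=c['img'].astype(int)
    m=np.zeros((480,640),bool); m[170:310,290:360]=im[170:310,290:360].min(2)>140
    # exclude blue/grey
    p,fv=fitboxes([(c,m)],lambda p:[box(*p,.05,.012,0,.06)],[.446,-.277,9.6]); print(np.round(p,4),round(fv,3),m.sum())
E
python3 go.py .4455 -.2762 .043 98.8 0 .4
```

```text
[ 0.4434 -0.2762  9.7483] 0.043 2312
t 4.7 pos [ 0.4442 -0.2775  0.1487] rot [ 1.7992e+02 -2.0000e-02  1.0143e+02] F [0.2 0.7 1.2] open 0.0512 q [-32.   0.  -5.  85.   0. -43.]
d [ 0.0013  0.0013 -0.1057] rv [ 0.08 -0.02  2.63]
[[0.4,[0.03,0.05,3.52],[0.0,-0.0,0.9]],[0.4,[0.03,0.05,3.52],[0.0,-0.0,0.9]],[0.4,[0.03,0.05,3.52],[0.0,-0.0,0.9]]]
```

Request:
play_rows(
  rows=[
    [0.4,[0.1,0.1,3],[0,0,1.0]],
    [0.4,[0,0,3],[0,0,0.7]],
    [0.4,[0,0,2.5],[0,0,0]],
    [0.4,[0,0,1.2],[0,0,0]],
    [0.4,[0,0,0],[0,0,0]],
  ],
)

```text
time: 5.2
ee_pos: [0.4462, -0.2766, 0.05]
tcp_rot: [179.8, 0.1, 98.9]
wrist_force: [-0.6, -0.2, 0.5]
opening: 0.0511
```

```bash
python3 go.py .445 -.2762 .043 99.7 0 .4
```

```text
t 5.2 pos [ 0.4462 -0.2766  0.05  ] rot [1.7978e+02 1.0000e-01 9.8870e+01] F [-0.6 -0.2  0.5] open 0.0511 q [-32.   2. -14.  73.   0. -41.]
d [-0.0012  0.0004 -0.007 ] rv [ 0.22  0.1  -0.83]
[[0.4,[0.06,-0.11,0.7],[0.2,0.1,-0.8]]]
```

Request:
play_rows(
  newtons=40,
  rows=[
    [0.4,[0.1,-0.1,0.7],[0.2,0.1,-0.8]],
    [0.6,[0,0,0],[0,0,0]],
    [0.75,[0,0,0],[0,0,0]],
    [1,[0,0,0],[0,0,0]],
    [1,[0,0,0],[0,0,0]],
    [1,[0,0,0],[0,0,0]],
  ],
)

```text
time: 5.8
ee_pos: [0.4469, -0.2768, 0.0468]
tcp_rot: [179.8, 0.2, 99.6]
wrist_force: [-0.6, -0.0, -1.3]
opening: 0.0114
```

Request:
play_rows(
  rows=[
    [1,[0,0,-3],[0,0,0]],
    [1,[0,0,-4],[0,0,0]],
    [1,[0,0,-4],[0,0,0]],
    [1,[0,0,-3],[0,0,0]],
  ],
)

```text
time: 6.2
ee_pos: [0.4438, -0.275, 0.1864]
tcp_rot: [-179.8, -0.2, 99.6]
wrist_force: [-0.3, -0.0, -0.8]
opening: 0.0112
```

```bash
python3 go.py .587 .135 .19 105.2 10 1
```

```text
t 6.2 pos [ 0.4438 -0.275   0.1864] rot [-1.7983e+02 -1.6000e-01  9.9610e+01] F [-0.3 -0.  -0.8] open 0.0112 q [-32.   1.  -1.  89.   0. -41.]
d [0.1432 0.41   0.0036] rv [-0.16 -0.17 -5.59]
[[1.0,[3.8,2.1,-0.03],[-0.0,-0.0,-0.6]],[1.0,[3.78,2.13,-0.03],[-0.0,-0.0,-0.6]],[1.0,[3.76,2.17,-0.03],[-0.0,-0.0,-0.6]],[1.0,[3.74,2.21,-0.03],[-0.0,-0.0,-0.6]],[1.0,[3.72,2.24,-0.03],[-0.0,-0.0,-0.6]],[1.0,[3.7,2.28,-0.03],[-0.0,-0.0,-0.6]],[1.0,[3.67,2.31,-0.03],[-0.0,-0.0,-0.6]],[1.0,[3.65,2.35,-0.04],[-0.0,-0.0,-0.6]],[1.0,[3.63,2.39,-0.04],[-0.0,-0.0,-0.6]],[1.0,[3.6,2.42,-0.04],[-0.0,-0.0,-0.6]]]
```

Request:
play_rows(
  rows=[
    [1,[3,1.7,0],[0,0,-0.5]],
    [1,[3.8,2.1,0],[0,0,-0.6]],
    [1,[3.8,2.1,0],[0,0,-0.6]],
    [1,[3.8,2.2,0],[0,0,-0.6]],
    [1,[3.7,2.2,0],[0,0,-0.6]],
    [1,[3.7,2.2,0],[0,0,-0.6]],
    [1,[3.7,2.3,0],[0,0,-0.6]],
    [1,[3.7,2.3,0],[0,0,-0.6]],
    [1,[3.4,2.2,0],[0,0,-0.6]],
    [1,[2.8,1.8,0],[0,0,-0.6]],
    [1,[1.6,1.1,0],[0,0,-0.2]],
    [1,[0,0,0],[0,0,0]],
  ],
)

```text
time: 7.4
ee_pos: [0.5887, 0.149, 0.1933]
tcp_rot: [179.6, 0.3, 105.7]
wrist_force: [-0.4, -0.7, -1.8]
opening: 0.0111
```

```bash
python3 go.py .587 .135 .19 105.2 0 1; cat > look.py <<'E'
from h import *
import sys,pickle
name=sys.argv[1]; rp=[float(v) for v in sys.argv[2:5]] if len(sys.argv)>4 else [.575,.177,15.2]
c=camera('wrist'); pickle.dump((c,get_obs()),open(name+'.pkl','wb')); im=c['img'].copy()
P=[tr(box(0,s*.096,0,.040,.020,.072,.072)[:4],*rp) for s in(-1,1)]+[tr(box(0,y,0,.060,w,.036,.036)[:4],*rp) for y,w in((-.045,.022),(0,.026),(.045,.030))]
for b in P:
    uv=proj(c,b)
    for i,j in((0,1),(1,3),(3,2),(2,0)): cv2.line(im,tuple(uv[i].round().astype(int)),tuple(uv[j].round().astype(int)),(255,0,0),1,cv2.LINE_AA)
for s in(-1,1):
    for u in proj(c,tr([[0,s*.096,.094]],*rp)): cv2.circle(im,tuple(u.round().astype(int)),3,(0,255,0),1)
save(im,name+'.png')
E
python3 look.py w3
```

```text
t 7.4 pos [0.5887 0.149  0.1933] rot [179.59   0.27 105.71] F [-0.4 -0.7 -1.8] open 0.0111 q [14. 12. 12. 90. -0. -1.]
d [-0.0017 -0.014  -0.0033] rv [0.41 0.27 0.51]
[[1.0,[-1.3,-0.54,0.33],[0.4,0.3,0.5]]]
```

View pics/w3.png

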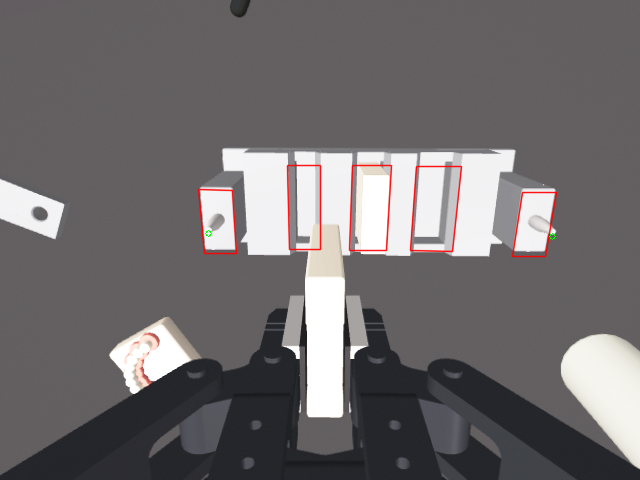

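Request:
play_rows(
  rows=[
    [1,[-1.3,-0.5,0.3],[0.4,0.3,0.5]],
    [1,[0,0,0],[0,0,0]],
    [1,[0,0,0],[0,0,0]],
  ],
)

```text
time: 7.75
ee_pos: [0.5865, 0.1308, 0.1903]
tcp_rot: [-179.9, -0.0, 105.0]
wrist_force: [-0.6, -1.0, -1.6]
opening: 0.0111
```

```bash
python3 go.py .587 .135 .19 105.2 0 1;python3 look.py w4
```

```text
t 7.75 pos [0.5865 0.1308 0.1903] rot [-1.7994e+02 -2.0000e-02  1.0501e+02] F [-0.6 -1.  -1.6] open 0.0111 q [13. 11. 11. 90.  0. -2.]
d [ 0.0005  0.0042 -0.0003] rv [-0.06 -0.02 -0.19]
[[1.0,[0.39,0.16,0.03],[-0.1,-0.0,-0.2]]]
```

View pics/w4.png

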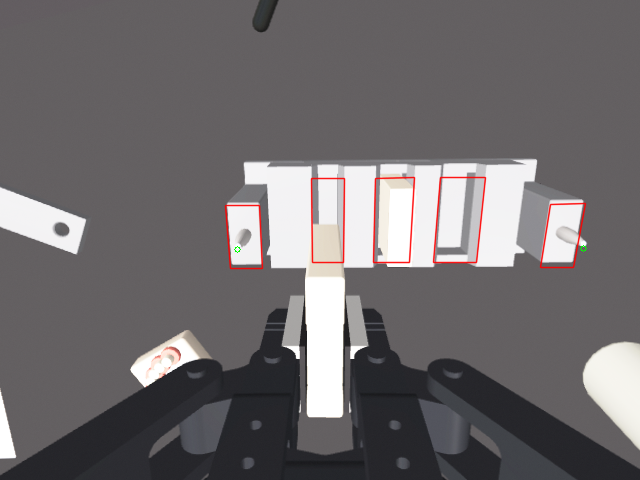

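```bash
cat > rackfit.py <<'E'
from h import *
import pickle,sys
c,o=pickle.load(open(sys.argv[1]+'.pkl','rb')); im=c['img'].astype(int)
rp=[.575,.177,15.2]
g=im.min(2)
ang=np.linspace(0,2*np.pi,16,endpoint=False)
def pin(s): return np.vstack([np.c_[r*np.cos(ang),s*.096+r*np.sin(ang),np.full(16,z)] for r,z in((.004,.072),(.004,.082),(.0015,.094))])
def mod(s): return [box(0,s*.096,0,.040,.020,.072,.072),pin(s)]
lab=np.zeros((480,640),bool)
res={}
ms={}
for s in(-1,1):
    u=proj(c,tr([[0.008,s*.096,.072]],*rp))[0].round().astype(int)
    n,l,st,ce=cv2.connectedComponentsWithStats((g>float(sys.argv[2])).astype(np.uint8),connectivity=4)
    k=l[u[1],u[0]]; 
    if k==0: k=np.bincount(l[u[1]-8:u[1]+9,u[0]-8:u[0]+9][l[u[1]-8:u[1]+9,u[0]-8:u[0]+9]>0]).argmax()
    print(s,'comp',st[k]); ms[s]=l==k
views=[ms[-1],ms[1]]
def cost(p):
    t=0
    for s in(-1,1):
        m=ms[s]; ys,xs=np.nonzero(m); o0=np.array([xs.min()-12,ys.min()-12]); mm=m[o0[1]:ys.max()+12,o0[0]:xs.max()+12].astype(float)
        t+=np.abs(hullmask([proj(c,tr(b,*p[:3])) for b in mod(s)],o0,mm.shape)-mm).sum()/mm.sum()
    return t
p=np.array(rp)
for k in range(3):
    s0=np.vstack([p]+[p+np.eye(3)[i]*[.004,.004,2][i]/(k+1) for i in range(3)])
    r=minimize(cost,p,method='Nelder-Mead',options=dict(initial_simplex=s0,xatol=1e-5,fatol=1e-5)); p=r.x
print(np.round(p,4),round(r.fun,3))
for y in(-.045,.045): print('slot',y,np.round(tr([[0,y,0]],*p)[0,:2],4))
E
for t in 130 150; do python3 rackfit.py w3 $t; python3 rackfit.py w4 $t; done
```

```text
-1 comp [ 199  186   38   64 2086]
1 comp [  222   148   334   270 35929]
[ 0.5724  0.1768 15.3728] 0.974
slot -0.045 [0.5844 0.1334]
slot 0.045 [0.5605 0.2202]
-1 comp [ 226  202   37   63 2041]
1 comp [  243   159   344   259 35884]
[ 0.5725  0.1766 15.4595] 0.979
slot -0.045 [0.5845 0.1333]
slot 0.045 [0.5605 0.22  ]
-1 comp [ 200  187   36   63 1942]
1 comp [ 513  188   43   64 2192]
[ 0.5728  0.1764 15.5043] 0.207
slot -0.045 [0.5848 0.133 ]
slot 0.045 [0.5608 0.2197]
-1 comp [ 227  202   36   63 1933]
1 comp [ 540  199   47   64 2216]
[ 0.5726  0.1762 15.461 ] 0.207
slot -0.045 [0.5846 0.1328]
slot 0.045 [0.5606 0.2196]
```

```bash
python3 - <<'E'
from h import *
import pickle
for f in('w3','w4'):
    c,o=pickle.load(open(f+'.pkl','rb'))
    x,y,z=o['ee_pos']; yaw=o['tcp_rot'][2]-90
    g=c['img'].astype(int)
    im=c['img'].copy()
    off=-.002
    b=box(x+np.cos(np.radians(yaw))*off,y+np.sin(np.radians(yaw))*off,yaw,.05,.012,z-.0468,z+.0132)
    uv=proj(c,b); print(np.round(uv,1).tolist())
    for u in uv: cv2.circle(im,tuple(u.round().astype(int)),2,(255,0,0),-1)
    for v in(235,250,260,290): 
        row=g[v,280:370]; w=(row[:,0]-row[:,2]); print(v,row[:,0].tolist()[15:75:1])
save(cv2.resize(im[200:440,240:420],None,fx=3,fy=2.4,interpolation=cv2.INTER_CUBIC),'held.png')
E
```

```text
[[307.9, 222.0], [335.8, 222.0], [309.1, 325.6], [334.9, 325.6], [299.4, 277.3], [340.0, 277.4], [302.0, 417.6], [338.3, 417.7]]
235 [134, 101, 129, 227, 229, 228, 228, 228, 233, 232, 233, 233, 233, 232, 233, 245, 245, 236, 229, 228, 229, 229, 229, 228, 228, 228, 228, 226, 227, 227, 227, 227, 226, 226, 225, 226, 226, 225, 225, 225, 224, 224, 225, 207, 187, 232, 242, 242, 242, 243, 242, 242, 242, 242, 242, 203, 137, 135, 136, 134]
250 [134, 204, 231, 231, 231, 231, 230, 231, 231, 231, 231, 230, 231, 244, 248, 240, 229, 229, 229, 229, 229, 229, 228, 228, 228, 228, 227, 226, 227, 227, 227, 227, 227, 227, 226, 226, 226, 226, 226, 226, 226, 226, 224, 226, 213, 195, 203, 242, 242, 243, 243, 242, 242, 243, 242, 142, 134, 134, 134, 168]
260 [100, 101, 99, 100, 99, 100, 99, 101, 100, 100, 100, 100, 227, 247, 240, 230, 229, 229, 229, 228, 228, 228, 228, 228, 228, 228, 228, 227, 228, 227, 227, 227, 227, 227, 226, 227, 226, 225, 226, 226, 226, 225, 226, 225, 226, 213, 195, 192, 105, 100, 99, 100, 100, 100, 100, 100, 100, 100, 99, 101]
290 [98, 100, 100, 101, 99, 101, 100, 100, 100, 100, 253, 255
[... 885 characters left out ...]
6, 226, 227, 215, 197, 194, 200, 200, 242, 243, 243, 243, 243, 243, 243, 243, 243, 242, 243]
260 [242, 242, 242, 242, 242, 242, 242, 242, 242, 242, 242, 242, 246, 248, 240, 230, 229, 230, 229, 229, 229, 229, 229, 229, 228, 228, 228, 228, 228, 228, 228, 228, 227, 227, 227, 227, 227, 227, 227, 227, 226, 226, 226, 226, 226, 213, 196, 193, 199, 242, 242, 243, 243, 243, 243, 242, 243, 243, 243, 242]
290 [100, 100, 100, 100, 100, 100, 100, 100, 100, 99, 252, 255, 255, 255, 255, 255, 255, 255, 255, 255, 255, 255, 255, 255, 255, 255, 255, 255, 255, 255, 255, 255, 255, 255, 255, 255, 255, 255, 255, 255, 255, 255, 255, 255, 255, 255, 255, 255, 255, 238, 112, 99, 100, 100, 100, 100, 100, 100, 100, 100]
```

View pics/held.png

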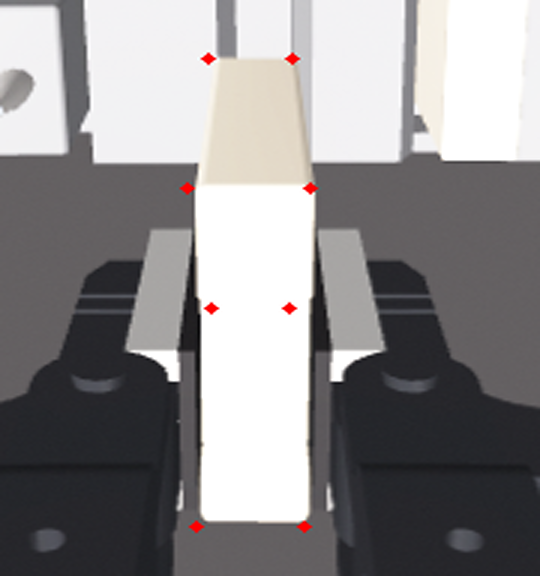

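```bash
python3 go.py .586 .133 .125 105.35 4 1
```

```text
t 7.8 pos [0.5865 0.1307 0.1903] rot [-179.94   -0.    105.01] F [ 0.3  0.1 -1.8] open 0.0118 q [13. 11. 11. 90.  0. -2.]
d [-0.0005  0.0023 -0.0653] rv [-0.06 -0.   -0.34]
[[1.0,[0.06,0.01,1.63],[-0.0,-0.0,-0.1]],[1.0,[0.06,0.0,1.63],[-0.0,-0.0,-0.1]],[1.0,[0.06,0.0,1.63],[-0.0,-0.0,-0.1]],[1.0,[0.06,0.0,1.63],[-0.0,-0.0,-0.1]]]
```

Request:
play_rows(
  rows=[
    [1,[0.1,0,1.7],[0,0,-0.2]],
    [1,[0.1,0,1.8],[0,0,-0.2]],
    [1,[0,0,1.6],[0,0,0]],
    [1,[0,0,0.9],[0,0,0]],
    [1,[0,0,0],[0,0,0]],
    [1,[0,0,0],[0,0,0]],
  ],
)

```text
time: 8.4
ee_pos: [0.5864, 0.1295, 0.131]
tcp_rot: [179.8, 0.0, 105.1]
wrist_force: [-0.7, -0.1, -0.8]
opening: 0.0114
```

```bash
python3 go.py .586 .133 .125 105.35 0 1; python3 look.py w5 .5727 .1763 15.45; python3 rackfit.py w5 150
```

```text
t 8.4 pos [0.5864 0.1295 0.131 ] rot [1.7983e+02 1.0000e-02 1.0514e+02] F [-0.7 -0.1 -0.8] open 0.0114 q [12. 11.  4. 83. -0. -3.]
d [-0.0004  0.0035 -0.006 ] rv [ 0.17  0.01 -0.21]
[[1.0,[0.35,0.05,0.6],[0.2,0.0,-0.2]]]
-1 comp [ 202  230   47   78 3038]
1 comp [ 602  228   38   79 2432]
[ 0.5723  0.1764 15.5314] 0.216
slot -0.045 [0.5843 0.133 ]
slot 0.045 [0.5602 0.2197]
```

View pics/w5.png

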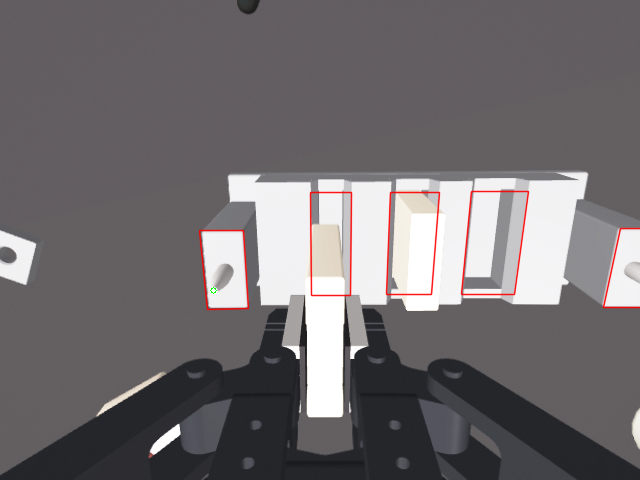

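Request:
play_rows(
  rows=[
    [1,[0.3,0,1],[0.1,0,-0.3]],
    [1,[0,0,1.5],[0,0,0]],
    [1,[0,0,1.2],[0,0,0]],
    [1,[0,0,0.5],[0,0,0]],
    [1,[0,0,0],[0,0,0]],
  ],
)

```text
time: 8.95
ee_pos: [0.5861, 0.1329, 0.0863]
tcp_rot: [179.9, 0.0, 105.5]
wrist_force: [0.1, -0.8, -0.9]
opening: 0.0112
```

```bash
python3 go.py .5855 .132 .082 105.35 0 1; python3 look.py w6 .5725 .1763 15.5; python3 rackfit.py w6 150
```

```text
t 8.95 pos [0.5861 0.1329 0.0863] rot [1.7986e+02 2.0000e-02 1.0547e+02] F [ 0.1 -0.8 -0.9] open 0.0112 q [13. 12.  0. 78. -0. -3.]
d [-0.0006 -0.0009 -0.0043] rv [0.14 0.02 0.12]
[[1.0,[-0.07,-0.08,0.43],[0.1,0.0,0.1]]]
-1 comp [ 159  263   61   96 4461]Traceback (most recent call last):
  File "rackfit.py", line 15, in <module>
    k=l[u[1],u[0]];
      ~^^^^^^^^^^^
IndexError: index 701 is out of bounds for axis 1 with size 640
```

View pics/w6.png

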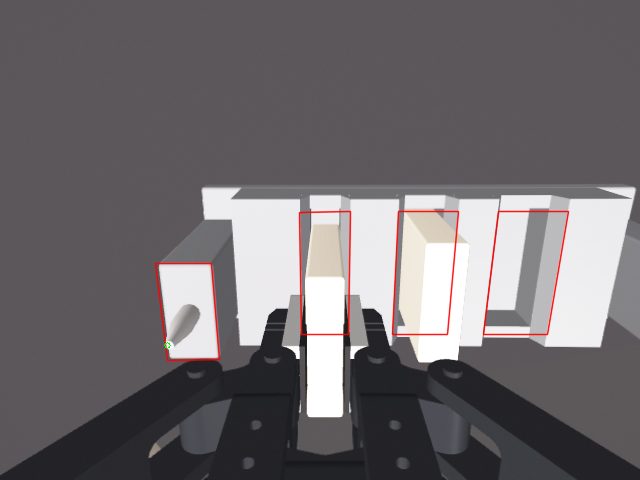

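Request:
play_rows(
  rows=[
    [1,[0,-0.2,0.6],[0.1,0,0]],
    [1,[0,0,0.7],[0,0,0]],
    [1,[0,0,0.6],[0,0,0]],
    [1,[0,0,0.4],[0,0,0]],
    [1,[0,0,0.3],[0,0,0]],
  ],
)

```text
time: 9.5
ee_pos: [0.5848, 0.1325, 0.0598]
tcp_rot: [179.8, 0.0, 105.5]
wrist_force: [-0.2, 0.2, -1.4]
opening: 0.0112
```

Request:
play_rows(
  rows=[
    [1,[0,0,0.2],[0.1,0,0]],
    [1,[0,0,0.2],[0,0,0]],
    [1,[0,0,0],[0,0,0]],
  ],
)

```text
time: 9.8
ee_pos: [0.585, 0.1325, 0.056]
tcp_rot: [179.9, 0.0, 105.5]
wrist_force: [0.1, -0.3, -1.1]
opening: 0.0113
```

```bash
python3 look.py w7 .5725 .1763 15.5
```

```text
(no output)
```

View pics/w7.png

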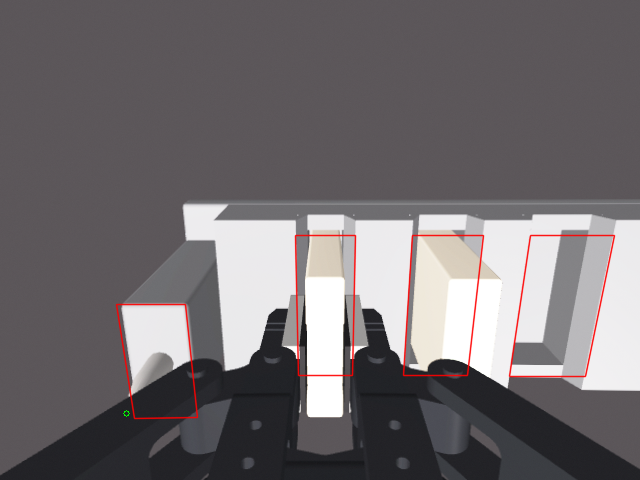

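Request:
play_rows(
  rows=[
    [1,[0,0,0.1],[0.1,0,0]],
    [1,[0,0,0.1],[0,0,0]],
  ],
)

```text
time: 10.05
ee_pos: [0.5852, 0.1325, 0.0558]
tcp_rot: [179.9, 0.0, 105.5]
wrist_force: [-5.3, -1.7, 8.5]
opening: 0.011
```

Contact with the floor at the expected height. Release.

Request:
play_rows(
  rows=[
    [0.82,[0,0,0],[0,0,0]],
    [0.76,[0,0,0],[0,0,0]],
    [0.74,[0,0,0],[0,0,0]],
    [0.74,[0,0,0],[0,0,0]],
  ],
)

```text
time: 10.45
ee_pos: [0.5856, 0.1326, 0.0561]
tcp_rot: [179.9, 0.0, 105.5]
wrist_force: [0.4, -0.1, -1.0]
opening: 0.0222
```

```bash
python3 look.py w8 .5725 .1763 15.5
```

```text
(no output)
```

View pics/w8.png

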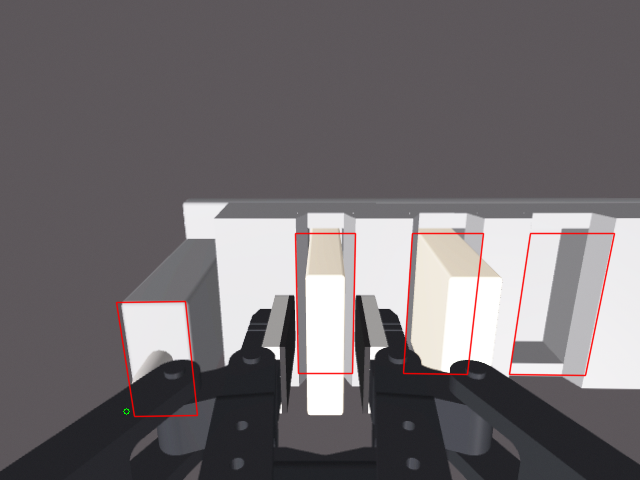

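Request:
play_rows(
  rows=[
    [0.74,[0,0,-1],[0,0,0]],
    [0.74,[0,0,-2],[0,0,0]],
    [0.74,[0,0,-3.5],[0,0,0]],
    [0.6,[0,0,-3.5],[0,0,0]],
    [0.5,[0,0,-2],[0,0,0]],
  ],
)

```text
time: 11.0
ee_pos: [0.5833, 0.1322, 0.1786]
tcp_rot: [-179.7, 0.0, 105.5]
wrist_force: [0.2, 0.0, 0.3]
opening: 0.0425
```

```bash
python3 go.py .438 -.097 .14 87.1 0 .4
```

```text
t 11.0 pos [0.5833 0.1322 0.1786] rot [-1.7974e+02  1.0000e-02  1.0547e+02] F [0.2 0.  0.3] open 0.0425 q [13. 11. 10. 89. -0. -3.]
d [-0.1453 -0.2292 -0.0386] rv [-0.25  0.05 18.37]
[[0.4,[-3.04,-3.35,0.66],[-0.0,0.0,3.1]],[0.4,[-3.21,-3.18,0.66],[-0.0,0.0,3.1]],[0.4,[-3.38,-3.01,0.65],[-0.0,0.0,3.1]],[0.4,[-3.53,-2.82,0.65],[-0.0,0.0,3.1]],[0.4,[-3.68,-2.63,0.65],[-0.0,0.0,3.1]],[0.4,[-3.81,-2.43,0.65],[-0.0,0.0,3.1]]]
```

Request:
play_rows(
  rows=[
    [0.4,[-3.0,-3.4,0.3],[0,0,3]],
    [0.4,[-3.2,-3.2,0.6],[0,0,3]],
    [0.4,[-3.4,-3.0,0.7],[0,0,3]],
    [0.4,[-3.5,-2.8,0.7],[0,0,3]],
    [0.4,[-3.6,-2.6,0.7],[0,0,3]],
    [0.4,[-2.3,-1.5,0.7],[0,0,2]],
    [0.4,[-0.8,-0.5,0],[0,0,0.5]],
    [0.4,[0,0,0],[0,0,0]],
  ],
)

```text
time: 11.8
ee_pos: [0.4403, -0.0942, 0.1506]
tcp_rot: [179.4, 0.0, 87.4]
wrist_force: [0.6, -0.5, 0.5]
opening: 0.0513
```

```bash
python3 - <<'E'
from h import *
c=camera('wrist'); im=c['img'].copy()
for b in [box(.442,-.097,-2.9,.05,.02,0,.06)]:
    for u in proj(c,b): cv2.circle(im,tuple(u.round().astype(int)),3,(255,0,0),1)
save(im,'w9.png')
x=c['img'].astype(int).min(2); n,l,st,ce=cv2.connectedComponentsWithStats((x>140).astype(np.uint8)); u=proj(c,[[.442,-.097,.058]])[0].round().astype(int); m=l==l[u[1],u[0]]; print(st[l[u[1],u[0]]])
p,fv=fitboxes([(c,m)],lambda p:[box(*p,.05,.020,0,.06)],[.442,-.097,-2.9]); print(np.round(p,4),round(fv,3))
E
python3 go.py .440 -.097 .046 87.1 0 .4
```

```text
[ 304  181   38  109 3922]
[ 0.4396 -0.0954 -3.442 ] 0.014
t 11.85 pos [ 0.4407 -0.0937  0.1505] rot [1.7939e+02 3.0000e-02 8.7460e+01] F [ 0.3 -0.3  0.5] open 0.0513 q [-12. -10. -15.  85.   0. -10.]
d [-0.0007 -0.0033 -0.1045] rv [0.61 0.03 0.36]
[[0.4,[-0.11,-0.05,3.48],[0.2,0.0,0.1]],[0.4,[-0.11,-0.04,3.48],[0.2,0.0,0.1]],[0.4,[-0.11,-0.03,3.48],[0.2,0.0,0.1]]]
```

View pics/w9.png

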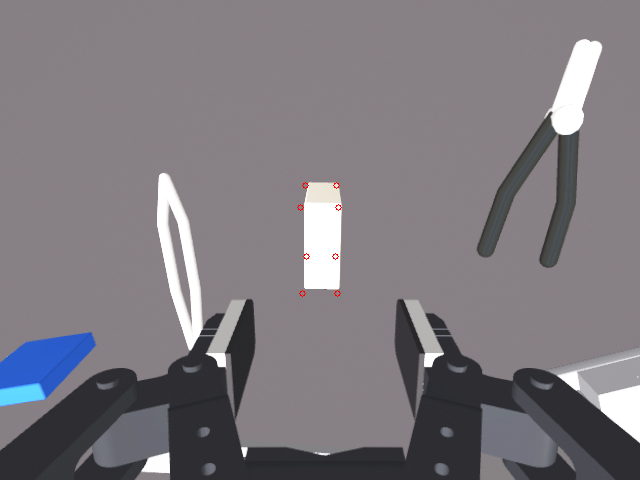

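Request:
play_rows(
  rows=[
    [0.4,[-0.3,-0.1,2.5],[0.3,0,0.4]],
    [0.4,[0,0,3],[0.2,0,0.4]],
    [0.4,[0,0,2.5],[0,0,0]],
    [0.4,[0,0,1.2],[0,0,0]],
    [0.4,[0,0,0.4],[0,0,0]],
  ],
)

```text
time: 12.35
ee_pos: [0.4461, -0.0925, 0.0555]
tcp_rot: [179.5, 0.0, 87.2]
wrist_force: [-0.4, 0.5, -0.4]
opening: 0.0513
```

```bash
python3 go.py .4397 -.0963 .045 86.6 0 .4
```

```text
t 12.35 pos [ 0.4461 -0.0925  0.0555] rot [1.7952e+02 1.0000e-02 8.7160e+01] F [-0.4  0.5 -0.4] open 0.0513 q [-12.  -8. -23.  74.   0.  -9.]
d [-0.0064 -0.0038 -0.0105] rv [0.48 0.01 0.56]
[[0.4,[-0.41,-0.63,1.04],[0.5,0.0,0.6]]]
```

Request:
play_rows(
  rows=[
    [0.4,[-0.4,-0.6,0.5],[0.5,0,0.6]],
    [0.4,[0,0,0.5],[0,0,0]],
    [0.4,[0,0,0],[0,0,0]],
  ],
)

```text
time: 12.65
ee_pos: [0.4409, -0.0957, 0.0465]
tcp_rot: [180.0, 0.0, 86.6]
wrist_force: [-0.1, -0.7, -0.0]
opening: 0.0514
```

```bash
python3 go.py .4397 -.0963 .045 86.6 0 .4
```

```text
t 12.65 pos [ 0.4409 -0.0957  0.0465] rot [1.7997e+02 2.0000e-02 8.6630e+01] F [-0.1 -0.7 -0. ] open 0.0514 q [-12.  -8. -24.  74.  -0.  -9.]
d [-0.0012 -0.0006 -0.0015] rv [0.03 0.02 0.03]
[[0.4,[-0.06,-0.12,0.15],[0.0,0.0,0.0]]]
```

Request:
play_rows(
  newtons=50,
  rows=[
    [0.55,[-0.1,-0.1,0],[0,0,0]],
    [0.65,[0,0,0],[0,0,0]],
    [1,[0,0,0],[0,0,0]],
    [1,[0,0,0],[0,0,0]],
    [1,[0,0,0],[0,0,0]],
  ],
)

```text
time: 13.15
ee_pos: [0.4408, -0.0972, 0.0485]
tcp_rot: [179.8, 0.0, 86.6]
wrist_force: [0.2, -0.6, -1.2]
opening: 0.0186
```

Request:
play_rows(
  rows=[
    [1,[0,0,-2],[0,0,0]],
    [1,[0,0,-3.5],[0,0,0]],
    [1,[0,0,-3.5],[0,0,0]],
    [1,[0,0,-3],[0,0,0]],
  ],
)

```text
time: 13.55
ee_pos: [0.4374, -0.0964, 0.167]
tcp_rot: [-179.6, -0.0, 86.6]
wrist_force: [1.0, -0.6, -1.4]
opening: 0.0191
```

```bash
python3 go.py .56 .215 .175 105.5 0 1
```

```text
t 13.55 pos [ 0.4374 -0.0964  0.167 ] rot [-1.7964e+02 -5.0000e-02  8.6590e+01] F [ 1.  -0.6 -1.4] open 0.0191 q [-12. -10. -12.  88.  -0.  -9.]
d [0.1226 0.3114 0.008 ] rv [ -0.35  -0.11 -18.91]
[[1.0,[4.55,1.48,-0.12],[-0.0,-0.0,-2.7]],[1.0,[4.47,1.7,-0.12],[-0.0,-0.0,-2.7]],[1.0,[4.39,1.91,-0.12],[-0.0,-0.0,-2.7]],[1.0,[4.29,2.11,-0.12],[-0.0,-0.0,-2.7]],[1.0,[4.19,2.31,-0.12],[-0.0,-0.0,-2.7]],[1.0,[4.07,2.5,-0.12],[-0.0,-0.0,-2.7]],[1.0,[3.95,2.69,-0.12],[-0.0,-0.0,-2.7]]]
```

Request:
play_rows(
  rows=[
    [1,[3,1.0,-0.3],[0,0,-2]],
    [1,[4.2,1.6,0],[0,0,-2.5]],
    [1,[4.2,1.8,0],[0,0,-2.5]],
    [1,[4.2,2.0,0],[0,0,-2.5]],
    [1,[4.1,2.2,0],[0,0,-2.5]],
    [1,[4.0,2.4,0],[0,0,-2.5]],
    [1,[3.2,2.1,0],[0,0,-2.5]],
    [1,[1.8,1.2,0],[0,0,-1.5]],
    [1,[0.5,0.4,0],[0,0,0]],
    [1,[0,0,0],[0,0,0]],
  ],
)

```text
time: 14.55
ee_pos: [0.5656, 0.2199, 0.1736]
tcp_rot: [180.0, 0.1, 105.6]
wrist_force: [0.4, -0.0, -1.6]
opening: 0.0192
```

```bash
python3 go.py .5603 .219 .12 105.5 4 1; python3 look.py w10 .5725 .1763 15.5; python3 rackfit.py w10 150
```

```text
t 14.55 pos [0.5656 0.2199 0.1736] rot [1.7997e+02 1.0000e-01 1.0563e+02] F [ 0.4 -0.  -1.6] open 0.0192 q [21. 12. 10. 88. -0.  6.]
d [-0.0053 -0.0009 -0.0536] rv [0.03 0.1  0.13]
[[1.0,[0.02,-0.13,1.34],[0.0,0.0,0.0]],[1.0,[0.01,-0.13,1.34],[0.0,0.0,0.0]],[1.0,[0.01,-0.13,1.34],[0.0,0.0,0.0]],[1.0,[0.01,-0.13,1.34],[0.0,0.0,0.0]]]
-1 comp [  55  201   43   66 1809]
1 comp [ 397  203   38   64 1899]
[ 0.5732  0.1765 15.426 ] 0.693
slot -0.045 [0.5851 0.1331]
slot 0.045 [0.5612 0.2199]
```

View pics/w10.png

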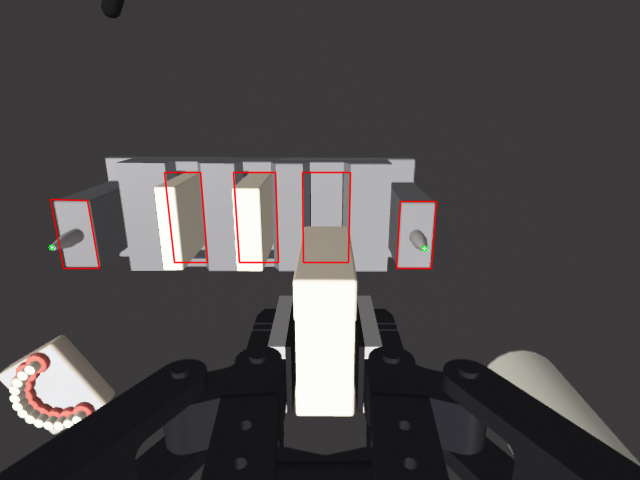

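Request:
play_rows(
  rows=[
    [1,[0,-0.3,1.5],[0,0,0.1]],
    [1,[0,-0.2,2],[0,0,0]],
    [1,[0,0,2],[0,0,0]],
    [1,[0,0,1.5],[0,0,0]],
    [1,[0,0,0.6],[0,0,0]],
    [1,[0,0,0],[0,0,0]],
  ],
)

```text
time: 15.2
ee_pos: [0.56, 0.2108, 0.0973]
tcp_rot: [179.9, 0.2, 105.0]
wrist_force: [-0.1, 0.3, -1.7]
opening: 0.019
```

```bash
python3 go.py .5603 .219 .088 105.5 0 1; python3 look.py w11 .5725 .1763 15.5
```

```text
t 15.2 pos [0.56   0.2108 0.0973] rot [1.7985e+02 1.5000e-01 1.0495e+02] F [-0.1  0.3 -1.7] open 0.019 q [21. 11.  1. 80. -0.  6.]
d [ 0.0003  0.0082 -0.0093] rv [ 0.15  0.15 -0.55]
[[1.0,[0.78,0.24,0.93],[0.1,0.2,-0.5]]]
```

View pics/w11.png

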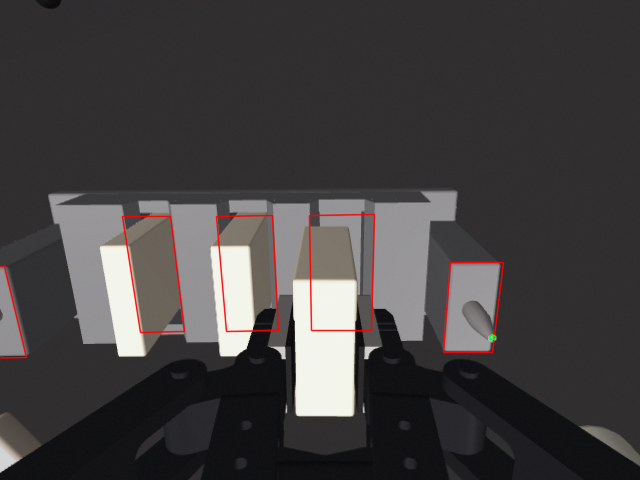

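Request:
play_rows(
  rows=[
    [1,[0.8,0.2,0.3],[0.1,0.1,-0.5]],
    [1,[0,0,0],[0,0,0]],
    [1,[0,0,0],[0,0,0]],
  ],
)

```text
time: 15.55
ee_pos: [0.5612, 0.2202, 0.0971]
tcp_rot: [179.7, 0.0, 105.5]
wrist_force: [-0.3, -0.4, -0.7]
opening: 0.019
```

```bash
python3 go.py .5603 .219 .088 105.5 0 1
```

```text
t 15.55 pos [0.5612 0.2202 0.0971] rot [1.7973e+02 2.0000e-02 1.0548e+02] F [-0.3 -0.4 -0.7] open 0.019 q [21. 12.  1. 80. -0.  6.]
d [-0.0009 -0.0012 -0.0091] rv [ 0.27  0.02 -0.02]
[[1.0,[-0.09,-0.12,0.91],[0.3,0.0,-0.0]]]
```

Request:
play_rows(
  rows=[
    [1,[-0.1,-0.1,0.5],[0.2,0,0]],
    [1,[0,0,0.4],[0,0,0]],
    [1,[0,0,0.1],[0,0,0]],
    [1,[0,0,0],[0,0,0]],
  ],
)

```text
time: 15.95
ee_pos: [0.5607, 0.2193, 0.0867]
tcp_rot: [179.9, 0.0, 105.5]
wrist_force: [0.3, 0.2, -1.0]
opening: 0.0193
```

```bash
python3 go.py .5603 .219 .088 105.5 0 1; python3 look.py w12 .5725 .1763 15.5
```

```text
t 15.95 pos [0.5607 0.2193 0.0867] rot [1.7991e+02 2.0000e-02 1.0551e+02] F [ 0.3  0.2 -1. ] open 0.0193 q [21. 12.  0. 79. -0.  6.]
d [-0.0004 -0.0003  0.0013] rv [0.09 0.02 0.01]
[[1.0,[-0.02,-0.05,-0.13],[0.1,0.0,0.0]]]
```

View pics/w12.png

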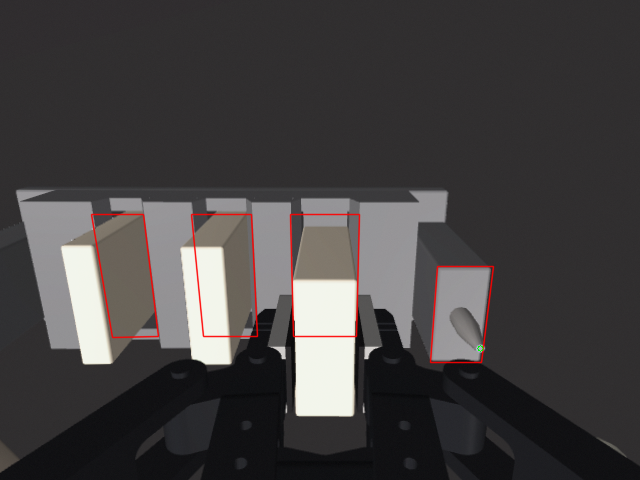

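Request:
play_rows(
  rows=[
    [1,[0,0,0.6],[0.1,0,0]],
    [1,[0,0,0.7],[0,0,0]],
    [1,[0,0,0.6],[0,0,0]],
    [1,[0,0,0.4],[0,0,0]],
    [1,[0,0,0.2],[0,0,0]],
    [1,[0,0,0.1],[0,0,0]],
  ],
)

```text
time: 16.6
ee_pos: [0.5605, 0.2191, 0.0582]
tcp_rot: [-179.9, 0.0, 105.5]
wrist_force: [-3.4, -0.7, 12.3]
opening: 0.019
```

Contact at the home height. Release with a small opening (mid blank is near).

Request:
play_rows(
  rows=[
    [0.74,[0,0,0],[0,0,0]],
    [0.67,[0,0,0],[0,0,0]],
    [0.66,[0,0,0],[0,0,0]],
    [0.66,[0,0,0],[0,0,0]],
  ],
)

```text
time: 17.0
ee_pos: [0.5611, 0.2194, 0.0593]
tcp_rot: [179.9, 0.0, 105.5]
wrist_force: [0.2, -1.0, -0.1]
opening: 0.0289
```

```bash
python3 look.py w13 .5725 .1763 15.5
```

```text
(no output)
```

View pics/w13.png

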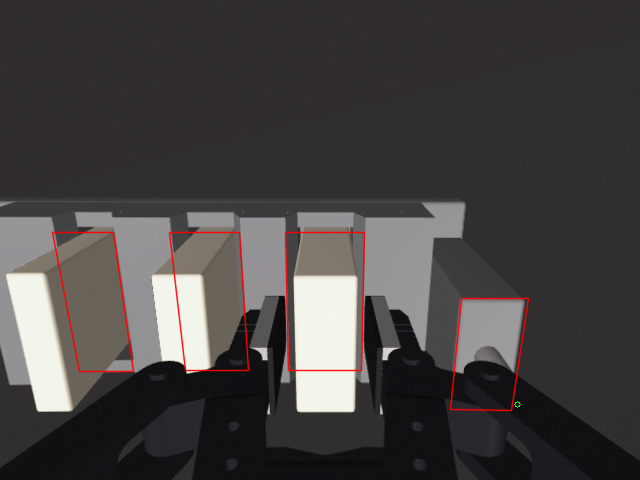

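Request:
play_rows(
  rows=[
    [0.66,[0,0,-1],[0,0,0]],
    [0.66,[0,0,-2],[0,0,0]],
    [0.66,[0,0,-3.5],[0,0,0]],
    [0.66,[0,0,-4],[0,0,0]],
    [0.66,[0,0,-2],[0,0,0]],
  ],
)

```text
time: 17.55
ee_pos: [0.5592, 0.2186, 0.1878]
tcp_rot: [-179.8, 0.0, 105.5]
wrist_force: [-0.2, -0.4, -0.5]
opening: 0.0291
```

```bash
python3 go.py .63 -.1 .16 172 9 .66; python3 - <<'E'
from h import *
import pickle
T=pickle.load(open('top_m.pkl','rb'));c=T['cam']
print(onz(c,[[388,182],[383,182],[393,182],[388,170]],.01))
t=camera('top'); save(cv2.resize(t['img'][150:330,150:450],None,fx=2.6,fy=2.6,interpolation=cv2.INTER_CUBIC),'top3.png')
E
```

```text
t 17.55 pos [0.5592 0.2186 0.1878] rot [-1.7976e+02  5.0000e-02  1.0551e+02] F [-0.2 -0.4 -0.5] open 0.0291 q [21. 11. 11. 90. -0.  6.]
d [ 0.0708 -0.3186 -0.0278] rv [ -0.24  -0.1  -66.49]
[[0.66,[-3.62,-0.19,0.31],[-0.0,-0.0,-7.4]],[0.66,[-3.57,-0.65,0.31],[-0.0,-0.0,-7.4]],[0.66,[-3.45,-1.1,0.31],[-0.0,-0.0,-7.4]],[0.66,[-3.28,-1.54,0.31],[-0.0,-0.0,-7.4]],[0.66,[-3.06,-1.95,0.31],[-0.0,-0.0,-7.4]],[0.66,[-2.78,-2.33,0.31],[-0.0,-0.0,-7.4]],[0.66,[-2.46,-2.67,0.31],[-0.0,-0.0,-7.4]],[0.66,[-2.1,-2.96,0.31],[-0.0,-0.0,-7.4]],[0.66,[-1.7,-3.2,0.31],[-0.0,-0.0,-7.4]]]
[[ 0.67374634 -0.15077873  0.01      ]
 [ 0.67336978 -0.13948766  0.01      ]
 [ 0.67412379 -0.16207678  0.01      ]
 [ 0.70138824 -0.15044945  0.01      ]]
```

View pics/top3.png

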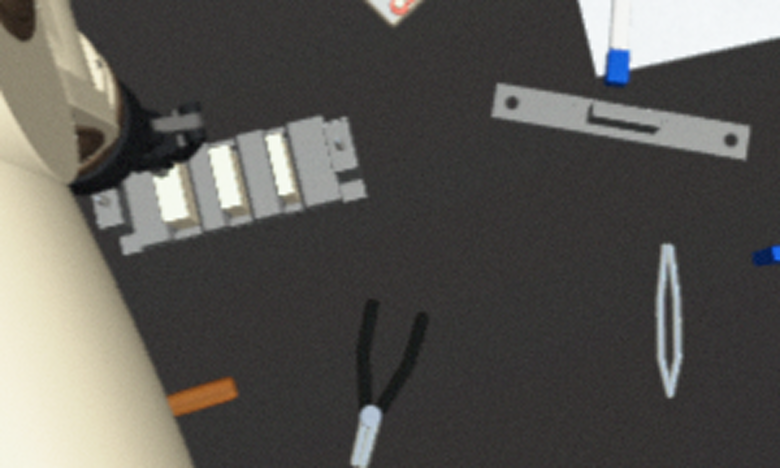

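Request:
play_rows(
  rows=[
    [0.7,[-3.0,-0.2,0],[0,0,-6]],
    [0.72,[-3.6,-0.6,0],[0,0,-8]],
    [0.74,[-3.5,-1.1,0.2],[0,0,-8]],
    [0.74,[-3.3,-1.6,0.3],[0,0,-8]],
    [0.74,[-3.0,-2.0,0.3],[0,0,-8]],
    [0.74,[-2.7,-2.4,0.3],[0,0,-8]],
    [0.74,[-2.4,-2.7,0.3],[0,0,-8]],
    [0.74,[-1.8,-2.6,0.3],[0,0,-7]],
    [0.74,[-0.8,-1.5,0.3],[0,0,-4]],
    [0.74,[0,0,0],[0,0,0]],
  ],
)

```text
time: 18.6
ee_pos: [0.6323, -0.0798, 0.179]
tcp_rot: [179.9, 0.6, 173.4]
wrist_force: [0.0, 0.9, -0.2]
opening: 0.0222
```

```bash
python3 go.py .64 -.154 .14 172 0 .74; cat > kfit.py <<'E'
from h import *
import pickle,sys
name=sys.argv[1]; c=camera('wrist'); pickle.dump((c,get_obs()),open(name+'.pkl','wb')); im=c['img'].copy()
for b in keepboxes([.641,-.1544,-8.1]):
    for u in proj(c,b): cv2.circle(im,tuple(u.round().astype(int)),3,(255,0,0),1)
for s in(-1,1):
    for u in proj(c,tr([[0,s*.096,.008]],.641,-.1544,-8.1)): cv2.circle(im,tuple(u.round().astype(int)),3,(0,255,0),1)
save(im,name+'.png')
E
python3 kfit.py w14
```

```text
t 18.6 pos [ 0.6323 -0.0798  0.179 ] rot [179.85   0.57 173.37] F [ 0.   0.9 -0.2] open 0.0222 q [ -7.  16.  15.  89.   0. -91.]
d [ 0.0077 -0.0742 -0.039 ] rv [0.15 0.57 1.37]
[[0.74,[-0.79,-3.65,1.95],[0.1,0.3,0.7]],[0.74,[-0.85,-3.64,1.95],[0.1,0.3,0.7]]]
```

View pics/w14.png

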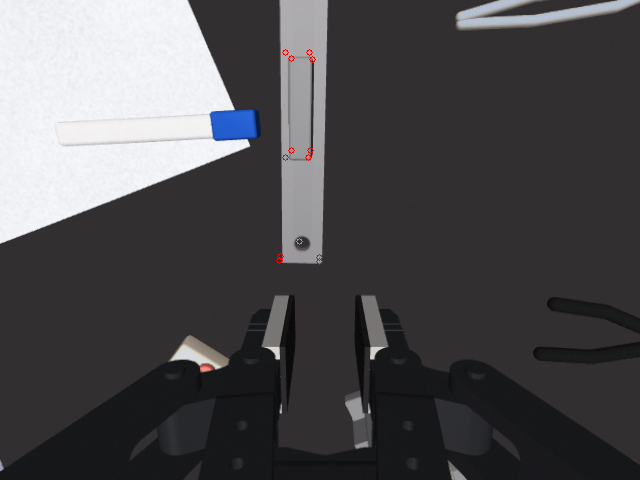

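Request:
play_rows(
  rows=[
    [0.74,[-0.6,-2.0,1.5],[0.1,0.3,0.7]],
    [0.74,[-0.3,-2.0,1.5],[0,0.2,0.7]],
    [0.74,[0,-1.5,1.5],[0,0,0]],
    [0.74,[0,-0.6,0.8],[0,0,0]],
    [0.74,[0,0,0],[0,0,0]],
  ],
)

```text
time: 19.15
ee_pos: [0.6329, -0.1397, 0.1251]
tcp_rot: [179.9, 0.1, 171.6]
wrist_force: [-0.5, 0.2, -0.1]
opening: 0.0221
```

```bash
python3 go.py .639 -.153 .08 172 0 .74;python3 kfit.py w15
cat > kf2.py <<'E'
from h import *
import pickle,sys
c,o=pickle.load(open(sys.argv[1]+'.pkl','rb')); g=c['img'].astype(int)
# bar mask: grey component
m0=(g.min(2)>float(sys.argv[2]))&(g.max(2)-g.min(2)<25)
u=proj(c,tr([[0.011,-.02 if len(sys.argv)<4 else float(sys.argv[3]),.008]],.639,-.153,-8.1))[0].round().astype(int)
n,l,st,ce=cv2.connectedComponentsWithStats(m0.astype(np.uint8),connectivity=4); k=l[u[1],u[0]]; print(u,k,st[k])
save(((l==k)*255).astype(np.uint8)[...,None].repeat(3,2),sys.argv[1]+'m.png')
E
python3 kf2.py w15 130
```

```text
t 19.15 pos [ 0.6329 -0.1397  0.1251] rot [1.7986e+02 1.3000e-01 1.7165e+02] F [-0.5  0.2 -0.1] open 0.0221 q [-13.  18.  12.  84.   0. -94.]
d [ 0.0061 -0.0133 -0.0451] rv [ 0.14  0.14 -0.35]
[[0.74,[-0.79,-1.24,4.51],[0.1,0.1,-0.4]]]
[291 181] 2 [  277     7    58   368 16713]
```

View pics/w15.png

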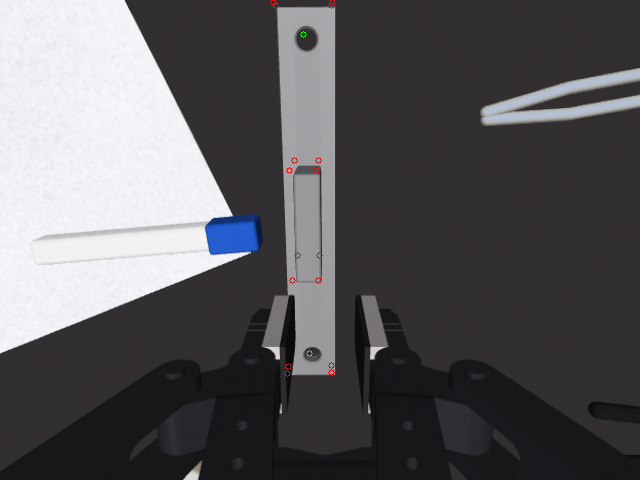

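```bash
python3 - <<'E'
from h import *
import pickle
c,o=pickle.load(open('w15.pkl','rb')); g=c['img'].astype(int).min(2)
P=[]
for (x0,x1,y0,y1) in((290,325,20,60),(298,325,342,366)):
    m=(g[y0:y1,x0:x1]<110); n,l,st,ce=cv2.connectedComponentsWithStats(m.astype(np.uint8)); k=1+st[1:,4].argmax(); b=st[k]; print(b,ce[k])
    u=[x0+b[0]+(b[2]-1)/2,y0+b[1]+(b[3]-1)/2]; P.append(onz(c,[u],.008)[0])
P=np.array(P); d=P[1]-P[0]; print(P,np.linalg.norm(d),'mid',P.mean(0),'yaw',np.degrees(np.arctan2(d[1],d[0]))-90)
# rib top face corners
for u in([294,174],[321,174],[297,281],[320,281]): print(onz(c,[u],.04))
E
```

```text
[  5   6  22  25 441] [15.97278912 17.98639456]
[  5   5  18  15 204] [13.98039216 11.83333333]
[[ 0.62643989 -0.24759659  0.008     ]
 [ 0.65290117 -0.05829406  0.008     ]] 0.1911430061335768 mid [ 0.63967053 -0.15294533  0.008     ] yaw -7.957418581987909
[[ 0.64136128 -0.18269728  0.04      ]]
[[ 0.62787423 -0.18072338  0.04      ]]
[[ 0.64951205 -0.12470618  0.04      ]]
[[ 0.63708567 -0.12288817  0.04      ]]
```

Request:
play_rows(
  rows=[
    [0.74,[-0.8,-1.2,1.5],[0.1,0.1,-0.3]],
    [0.74,[0,0,1.8],[0,0,0]],
    [0.74,[0,0,1],[0,0,0]],
    [0.74,[0,0,0],[0,0,0]],
  ],
)

```text
time: 19.6
ee_pos: [0.6412, -0.1527, 0.0817]
tcp_rot: [180.0, 0.2, 172.1]
wrist_force: [-0.3, 0.5, 1.1]
opening: 0.022
```

```bash
python3 go.py .6395 -.153 .025 172 0 .74
```

```text
t 19.6 pos [ 0.6412 -0.1527  0.0817] rot [179.98   0.24 172.11] F [-0.3  0.5  1.1] open 0.022 q [-13.  20.   9.  80.   0. -96.]
d [-0.0017 -0.0003 -0.0567] rv [0.02 0.24 0.11]
[[0.74,[0.1,-0.03,2.84],[0.0,0.1,0.1]],[0.74,[0.09,-0.03,2.84],[0.0,0.1,0.1]]]
```

Request:
play_rows(
  rows=[
    [0.74,[0.2,0,0.8],[0,0.2,0.1]],
    [0.74,[0,0,0.8],[0,0,0]],
    [0.74,[0,0,0.8],[0,0,0]],
    [0.74,[0,0,0],[0,0,0]],
  ],
)

```text
time: 20.0
ee_pos: [0.6398, -0.1522, 0.0567]
tcp_rot: [180.0, 0.1, 172.0]
wrist_force: [-0.3, 0.0, 0.4]
opening: 0.0224
```

```bash
python3 go.py .6395 -.153 .025 172 0 .74; python3 kfit.py w16
```

```text
t 20.0 pos [ 0.6398 -0.1522  0.0567] rot [1.7999e+02 1.0000e-01 1.7205e+02] F [-0.3  0.   0.4] open 0.0224 q [-13.  20.   7.  77.   0. -95.]
d [-0.0003 -0.0008 -0.0317] rv [0.01 0.1  0.05]
[[0.74,[0.02,-0.08,3.17],[0.0,0.1,0.0]]]
```

View pics/w16.png

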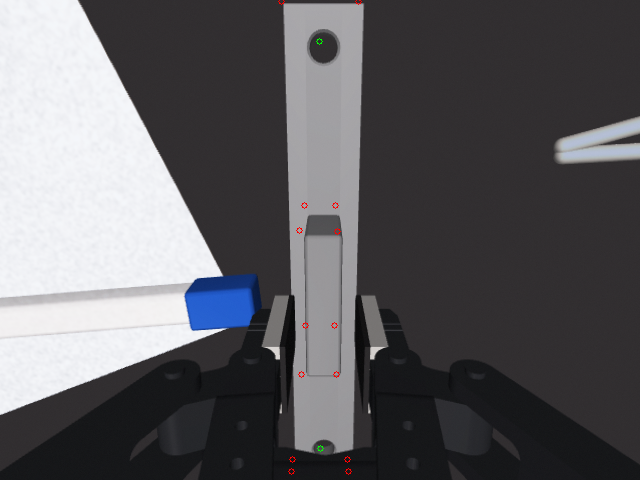

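```bash
python3 - <<'E'
from h import *
import pickle
c,o=pickle.load(open('w16.pkl','rb'))
for u in([257,276],[261,301],[262,318]): print(onz(c,[u],.019),onz(c,[u],.0095))
c,o=pickle.load(open('w15.pkl','rb'))
for u in([259,215],[262,246],[262,232]): print(onz(c,[u],.019),onz(c,[u],.0095))
E
```

```text
[[ 0.66653071 -0.16161218  0.019     ]] [[ 0.66869854 -0.15791506  0.0095    ]]
[[ 0.666964   -0.14990755  0.019     ]] [[ 0.66915626 -0.14555065  0.0095    ]]
[[ 0.66800842 -0.1418052   0.019     ]] [[ 0.67025955 -0.13699157  0.0095    ]]
[[ 0.66706802 -0.15933139  0.019     ]] [[ 0.66893863 -0.15710008  0.0095    ]]
[[ 0.66890716 -0.14072602  0.019     ]] [[ 0.67085159 -0.13774797  0.0095    ]]
[[ 0.6672941  -0.14912068  0.019     ]] [[ 0.66917379 -0.14647956  0.0095    ]]
```

Request:
play_rows(
  rows=[
    [0.76,[0,-0.05,0.8],[0,0.1,0]],
    [0.76,[0,0,0.8],[0,0,0]],
    [0.76,[0,0,0.5],[0,0,0]],
    [0.76,[0,0,0.2],[0,0,0]],
  ],
)

```text
time: 20.45
ee_pos: [0.6406, -0.1529, 0.0337]
tcp_rot: [-180.0, 0.1, 172.1]
wrist_force: [0.6, 0.5, -0.4]
opening: 0.0208
```

```bash
python3 go.py .6395 -.153 .029 172 0 .74; python3 kfit.py w17
```

```text
t 20.45 pos [ 0.6406 -0.1529  0.0337] rot [-1.8000e+02  1.4000e-01  1.7205e+02] F [ 0.6  0.5 -0.4] open 0.0208 q [-13.  21.   5.  75.   0. -95.]
d [-0.0011 -0.0001 -0.0047] rv [-0.    0.14  0.05]
[[0.74,[0.11,-0.02,0.47],[-0.0,0.1,0.1]]]
```

View pics/w17.png

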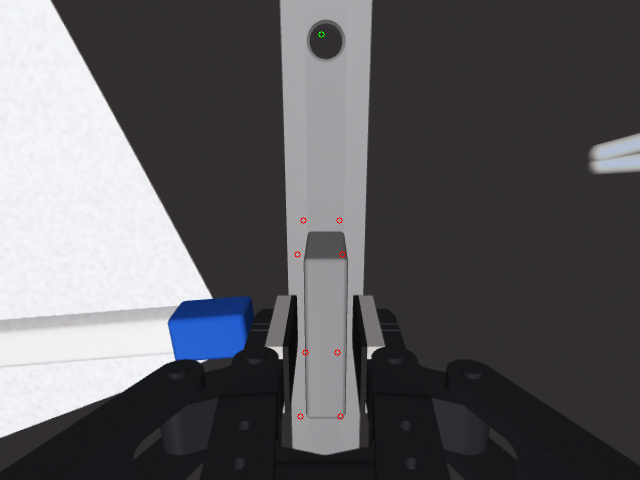

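Request:
play_rows(
  newtons=70,
  rows=[
    [0.76,[0.05,0,0.4],[0,0.1,0]],
    [0.85,[0,0,0],[0,0,0]],
    [1,[0,0,0],[0,0,0]],
    [1,[0,0,0],[0,0,0]],
    [1,[0,0,0],[0,0,0]],
  ],
)

```text
time: 21.0
ee_pos: [0.6399, -0.1528, 0.029]
tcp_rot: [-180.0, -0.0, 172.1]
wrist_force: [0.7, 0.4, -1.4]
opening: 0.0127
```

Request:
play_rows(
  rows=[
    [1,[0,0,-1.5],[0,0,0]],
    [1,[0,0,-3],[0,0,0]],
    [1,[0,0,-4],[0,0,0]],
    [1,[0,0,-4],[0,0,0]],
    [1,[0,0,-3],[0,0,0]],
    [1,[0,0,0],[0,0,0]],
  ],
)

```text
time: 21.6
ee_pos: [0.6386, -0.1525, 0.1946]
tcp_rot: [-180.0, 0.0, 172.1]
wrist_force: [0.5, -0.0, 0.2]
opening: 0.0127
```

```bash
python3 go.py .5735 .176 .19 195.5 0 1;python3 kfit.py w18
```

```text
t 21.6 pos [ 0.6386 -0.1525  0.1946] rot [-1.8000e+02  1.0000e-02  1.7205e+02] F [ 0.5 -0.   0.2] open 0.0127 q [-13.  19.  22.  92.  -0. -95.]
d [-0.0651  0.3285 -0.0046] rv [-1.000e-02  1.000e-02 -2.345e+01]
[[1.0,[1.57,4.52,0.07],[-0.0,0.0,-3.3]],[1.0,[1.3,4.6,0.07],[-0.0,0.0,-3.3]],[1.0,[1.03,4.67,0.07],[-0.0,0.0,-3.3]],[1.0,[0.76,4.72,0.07],[-0.0,0.0,-3.3]],[1.0,[0.48,4.76,0.07],[-0.0,0.0,-3.3]],[1.0,[0.2,4.78,0.07],[-0.0,0.0,-3.3]],[1.0,[-0.08,4.78,0.07],[-0.0,0.0,-3.3]]]
```

View pics/w18.png

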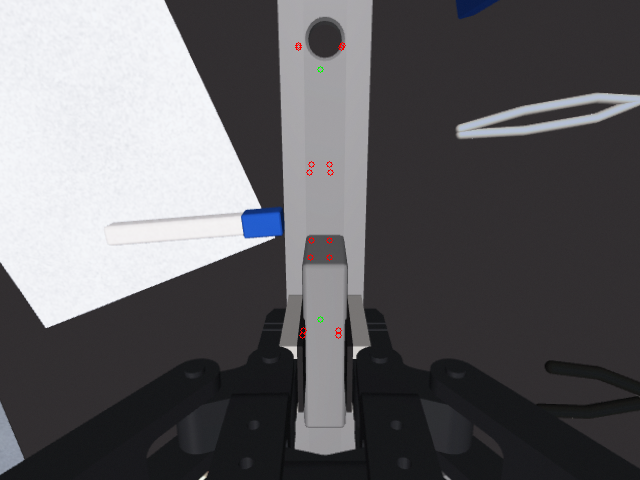

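```bash
cat > hole.py <<'E'
from h import *
import pickle,sys
c,o=pickle.load(open(sys.argv[1]+'.pkl','rb')); g=c['img'].astype(int).min(2)
x0,x1,y0,y1=300,352,10,66
m=(g[y0:y1,x0:x1]<120); n,l,st,ce=cv2.connectedComponentsWithStats(m.astype(np.uint8)); k=1+st[1:,4].argmax(); b=st[k]; print(b,ce[k])
u=[x0+b[0]+(b[2]-1)/2,y0+b[1]+(b[3]-1)/2]
p=np.array(o['ee_pos']); Rm=R.from_euler('xyz',o['tcp_rot'],degrees=True)
for zz in(.0,.008):
    P=onz(c,[u],p[2]-.029+zz)[0]; print(u,'hole in tool',np.round(Rm.inv().apply(P-p),4), 'world',P)
# bar edges at several rows
for v in(70,150,250):
    r=g[v]; xs=np.nonzero(r[270:390]>125)[0]+270; print(v,xs.min(),xs.max())
    for x in(xs.min(),xs.max()): print(np.round(Rm.inv().apply(onz(c,[[x,v]],p[2]-.029+.008)[0]-p),4))
E
python3 hole.py w18
```

```text
[   6    7   39   41 1237] [24.36620857 27.12934519]
[np.float64(325.0), np.float64(37.0)] hole in tool [ 0.0008 -0.0972  0.029 ] world [ 0.62404626 -0.24854218  0.16347953]
[np.float64(325.0), np.float64(37.0)] hole in tool [ 0.0008 -0.0961  0.021 ] world [ 0.62419654 -0.24750131  0.17147953]
70 280 369
[-0.0143 -0.0861  0.021 ]
[ 0.0155 -0.0861  0.021 ]
150 282 367
[-0.0144 -0.0598  0.021 ]
[ 0.0157 -0.0598  0.021 ]
250 285 364
[-0.0144 -0.0224  0.021 ]
[ 0.0156 -0.0224  0.021 ]
```

Request:
play_rows(
  rows=[
    [1,[1.1,3.0,0],[0,0,-2]],
    [1,[1.4,4.2,0],[0,0,-3]],
    [1,[1.1,4.4,0],[0,0,-3]],
    [1,[0.9,4.4,0],[0,0,-3]],
    [1,[0.6,4.4,0],[0,0,-3]],
    [1,[0.4,4.4,0],[0,0,-3]],
    [1,[0.1,3.6,0],[0,0,-3]],
    [1,[0,2.4,0],[0,0,-2]],
    [1,[0,1.2,0],[0,0,-1]],
    [1,[0,0,0],[0,0,0]],
  ],
)

```text
time: 22.65
ee_pos: [0.5641, 0.1774, 0.182]
tcp_rot: [179.9, -0.9, -164.2]
wrist_force: [0.9, 0.2, -1.2]
opening: 0.0124
```

```bash
python3 go.py .5728 .1757 .165 195.5 0 1
```

```text
t 22.65 pos [0.5641 0.1774 0.182 ] rot [ 179.85   -0.89 -164.19] F [ 0.9  0.2 -1.2] open 0.0124 q [ 17.  11.  10.  90.   0. -88.]
d [ 0.0087 -0.0017 -0.017 ] rv [ 0.14 -0.89  0.31]
[[1.0,[-0.81,-0.41,1.69],[0.1,-0.9,0.3]]]
```

Request:
play_rows(
  rows=[
    [1,[-0.8,-0.4,0.6],[0.1,-0.9,0.3]],
    [1,[0,0,0.4],[0,0,0]],
    [1,[0,0,0],[0,0,0]],
  ],
)

```text
time: 22.95
ee_pos: [0.5741, 0.1727, 0.1699]
tcp_rot: [-180.0, 0.0, -164.8]
wrist_force: [0.0, 0.5, -1.0]
opening: 0.0123
```

```bash
python3 go.py .5728 .1757 .165 195.5 0 1
```

```text
t 22.95 pos [0.5741 0.1727 0.1699] rot [-1.7998e+02  1.0000e-02 -1.6476e+02] F [ 0.   0.5 -1. ] open 0.0123 q [ 17.  11.   9.  88.  -0. -88.]
d [-0.0013  0.003  -0.0049] rv [-0.02  0.01 -0.26]
[[1.0,[0.05,0.33,0.49],[-0.0,0.0,-0.3]]]
```

Request:
play_rows(
  rows=[
    [1,[0.05,0.3,0.5],[0,0,0.3]],
    [1,[0,0,1.0],[0,0,0]],
    [1,[0,0,0.6],[0,0,0]],
    [1,[0,0,0],[0,0,0]],
  ],
)

```text
time: 23.35
ee_pos: [0.5731, 0.1732, 0.1464]
tcp_rot: [-180.0, -0.0, -165.3]
wrist_force: [0.4, -0.2, -2.0]
opening: 0.0126
```

```bash
python3 go.py .5728 .1757 .125 195.5 0 1; python3 look.py w19 .5728 .1757 15.5; python3 - <<'E'
from h import *
for n in('side','top'):
    c=camera(n); im=cv2.resize(c['img'],None,fx=4,fy=4,interpolation=cv2.INTER_CUBIC)
    u=(proj(c,[[.573,.176,.08]])[0]*4).astype(int); save(im[max(0,u[1]-280):u[1]+280,max(0,u[0]-380):u[0]+380],n+'4.png')
E
```

```text
t 23.35 pos [0.5731 0.1732 0.1464] rot [-1.7997e+02 -5.0000e-02 -1.6532e+02] F [ 0.4 -0.2 -2. ] open 0.0126 q [ 17.  11.   6.  85.  -0. -88.]
d [-0.0003  0.0025 -0.0214] rv [-0.03 -0.05 -0.82]
[[1.0,[-0.03,0.25,2.14],[-0.0,-0.0,-0.8]]]
```

View pics/w19.png

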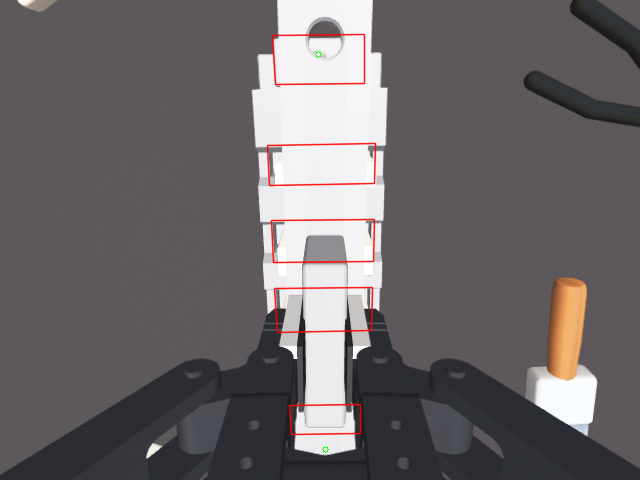

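View pics/side4.png

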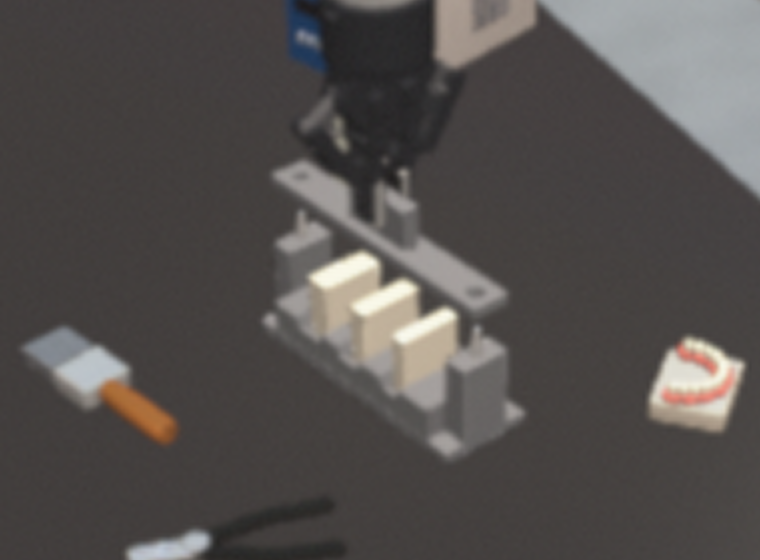

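Request:
play_rows(
  rows=[
    [1,[0,0.3,0.4],[0,0,-0.8]],
    [1,[0,0,0.7],[0,0,0]],
    [1,[0,0,0.2],[0,0,0]],
    [1,[0,0,0],[0,0,0]],
  ],
)

```text
time: 23.9
ee_pos: [0.573, 0.1771, 0.1345]
tcp_rot: [-180.0, 0.1, -164.4]
wrist_force: [-0.7, 0.6, -2.3]
opening: 0.0126
```

```bash
python3 go.py .5728 .1757 .125 195.5 0 1; python3 look.py w20 .5728 .1757 15.5; python3 - <<'E'
import cv2,numpy as np,pickle
im=cv2.cvtColor(pickle.load(open('w20.pkl','rb'))[0]['img'],cv2.COLOR_RGB2BGR)
a=cv2.imread('pics/w20.png')
cv2.imwrite('pics/w20z.png',cv2.resize(np.hstack([im[0:90,270:380],a[0:90,270:380]]),None,fx=3.5,fy=5,interpolation=cv2.INTER_CUBIC))
E
```

```text
t 23.9 pos [0.573  0.1771 0.1345] rot [-1.7997e+02  1.2000e-01 -1.6439e+02] F [-0.7  0.6 -2.3] open 0.0126 q [ 17.  11.   5.  84.  -0. -88.]
d [-0.0002 -0.0014 -0.0095] rv [-0.03  0.12  0.11]
[[1.0,[0.06,-0.13,0.95],[-0.0,0.1,0.1]]]
```

View pics/w20z.png

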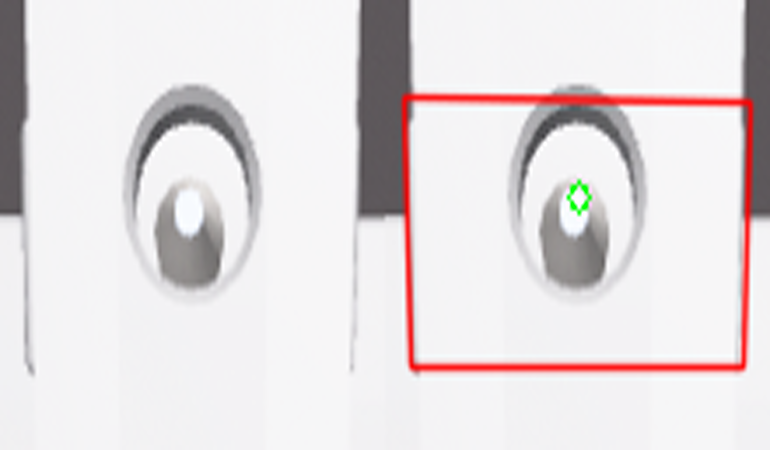

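```bash
python3 - <<'E'
from h import *
import pickle
c,o=pickle.load(open('w20.pkl','rb'))
p=np.array(o['ee_pos']); Rm=R.from_euler('xyz',o['tcp_rot'],degrees=True)
a=onz(c,[[270+192/3.5-.5,195/5-.5]],p[2]-.021)[0]; b=onz(c,[[270+189/3.5-.5,211/5-.5]],.094)[0]
print(Rm.inv().apply(a-p),Rm.inv().apply(b-p),'move tool',Rm.inv().apply(b-a)*100)
E
```

```text
[ 0.00078678 -0.09495669  0.02103826] [ 0.00045857 -0.09641731  0.04059271] move tool [-0.03282042 -0.14606209  1.95544491]
```

Request:
play_rows(
  rows=[
    [1,[0,-0.15,0.3],[0,0.1,0.1]],
    [1,[0,0,0.3],[0,0,0]],
    [1,[0,0,0.3],[0,0,0]],
    [1,[0,0,0],[0,0,0]],
  ],
)

```text
time: 24.35
ee_pos: [0.5736, 0.1754, 0.125]
tcp_rot: [-180.0, 0.0, -164.5]
wrist_force: [-0.4, 0.1, -0.6]
opening: 0.0126
```

```bash
python3 go.py .5728 .1757 .115 195.5 0 1; python3 look.py w21 .5728 .1757 15.5; python3 - <<'E'
import cv2,numpy as np,pickle
im=cv2.cvtColor(pickle.load(open('w21.pkl','rb'))[0]['img'],cv2.COLOR_RGB2BGR)
cv2.imwrite('pics/w21z.png',cv2.resize(im[0:90,270:380],None,fx=5,fy=5,interpolation=cv2.INTER_CUBIC))
E
```

```text
t 24.35 pos [0.5736 0.1754 0.125 ] rot [-1.7997e+02  3.0000e-02 -1.6452e+02] F [-0.4  0.1 -0.6] open 0.0126 q [ 17.  11.   4.  83.  -0. -88.]
d [-0.0008  0.0003 -0.01  ] rv [-0.03  0.03 -0.02]
[[1.0,[0.07,0.05,1.0],[-0.0,0.0,-0.0]]]
```

View pics/w21z.png

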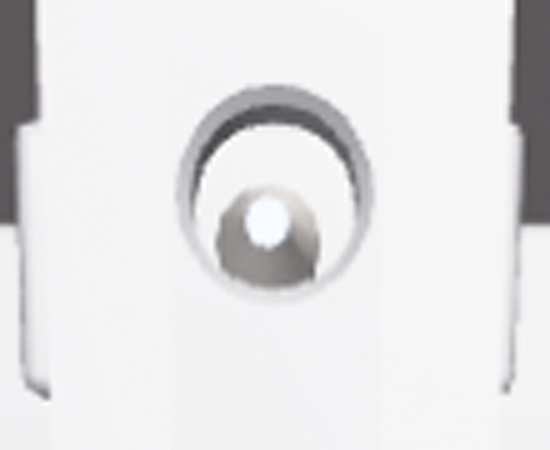

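```bash
python3 - <<'E'
from h import *
import pickle
c,o=pickle.load(open('w21.pkl','rb'))
p=np.array(o['ee_pos']); Rm=R.from_euler('xyz',o['tcp_rot'],degrees=True)
a=onz(c,[[270+277/5-.5,194/5-.5]],p[2]-.021)[0]; b=onz(c,[[270+266/5-.5,222/5-.5]],.094)[0]
print('move tool',Rm.inv().apply(b-a)*100)
E
```

```text
move tool [-0.07527413  0.04253716  1.02494642]
```

Request:
play_rows(
  rows=[
    [1,[0,0.03,0.3],[0,0,0]],
    [1,[0,0,0.3],[0,0,0]],
    [1,[0,0,0.2],[0,0,0]],
    [1,[0,0,0.2],[0,0,0]],
    [1,[0,0,0],[0,0,0]],
  ],
)

```text
time: 24.9
ee_pos: [0.5737, 0.1758, 0.1145]
tcp_rot: [-180.0, 0.1, -164.5]
wrist_force: [0.1, 0.2, -2.0]
opening: 0.0125
```

```bash
python3 go.py .5735 .1757 .101 195.5 0 1; python3 look.py w22 .5728 .1757 15.5; python3 - <<'E'
import cv2,numpy as np,pickle
im=cv2.cvtColor(pickle.load(open('w22.pkl','rb'))[0]['img'],cv2.COLOR_RGB2BGR)
cv2.imwrite('pics/w22z.png',cv2.resize(im[0:90,270:380],None,fx=5,fy=5,interpolation=cv2.INTER_CUBIC))
from h import *
c=camera('side'); im=cv2.resize(c['img'],None,fx=5,fy=5,interpolation=cv2.INTER_CUBIC)
u=(proj(c,[[.573,.176,.08]])[0]*5).astype(int); save(im[max(0,u[1]-280):u[1]+280,max(0,u[0]-380):u[0]+380],'side5.png')
E
```

```text
t 24.9 pos [0.5737 0.1758 0.1145] rot [-1.7997e+02  6.0000e-02 -1.6452e+02] F [ 0.1  0.2 -2. ] open 0.0125 q [ 17.  11.   3.  82.  -0. -88.]
d [-0.0002 -0.0001 -0.0135] rv [-0.03  0.06 -0.02]
[[1.0,[0.02,-0.0,1.35],[-0.0,0.1,-0.0]]]
```

View pics/w22z.png

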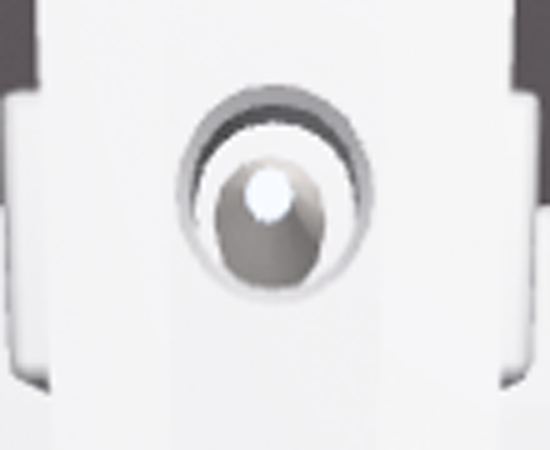

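View pics/side5.png

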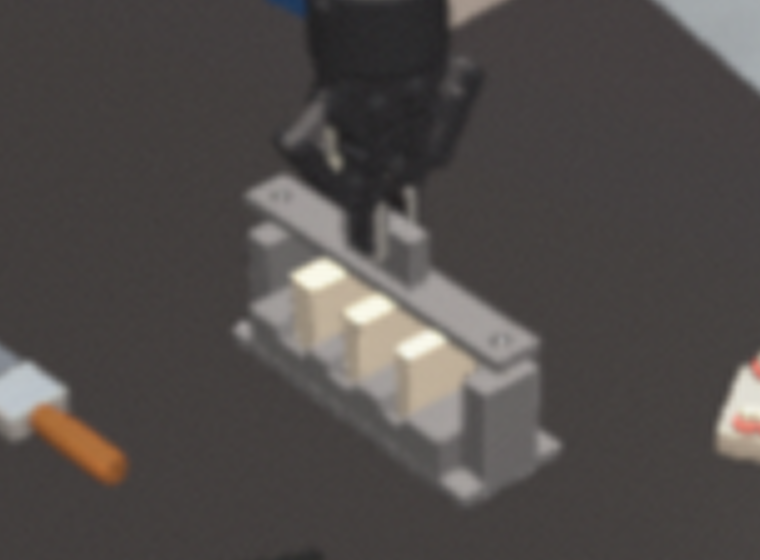

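Request:
play_rows(
  rows=[
    [1,[0,0,0.3],[0,0,0]],
    [1,[0,0,0.3],[0,0,0]],
    [1,[0,0,0.3],[0,0,0]],
    [1,[0,0,0.2],[0,0,0]],
    [1,[0,0,0.1],[0,0,0]],
  ],
)

```text
time: 25.5
ee_pos: [0.5739, 0.1759, 0.1021]
tcp_rot: [-180.0, 0.1, -164.5]
wrist_force: [0.3, -0.4, -0.8]
opening: 0.0126
```

Request:
play_rows(
  rows=[
    [1,[0,0,0.1],[0,0,0]],
    [1,[0,0,0.1],[0,0,0]],
    [1,[0,0,0.1],[0,0,0]],
  ],
)

```text
time: 25.8
ee_pos: [0.5739, 0.1759, 0.1009]
tcp_rot: [-180.0, 0.2, -164.5]
wrist_force: [-3.0, -0.9, 5.5]
opening: 0.0128
```

Contact at the seat height (0.101). Release and check.

Request:
play_rows(
  rows=[
    [1,[0,0,0.05],[0,0,0]],
    [0.8,[0,0,0],[0,0,0]],
    [0.72,[0,0,0],[0,0,0]],
    [0.68,[0,0,0],[0,0,0]],
    [0.68,[0,0,0],[0,0,0]],
  ],
)

```text
time: 26.3
ee_pos: [0.5745, 0.176, 0.1013]
tcp_rot: [-180.0, 0.3, -164.5]
wrist_force: [-0.3, -0.1, 0.5]
opening: 0.027
```

```bash
python3 look.py w23 .5738 .1757 15.5
```

```text
(no output)
```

View pics/w23.png

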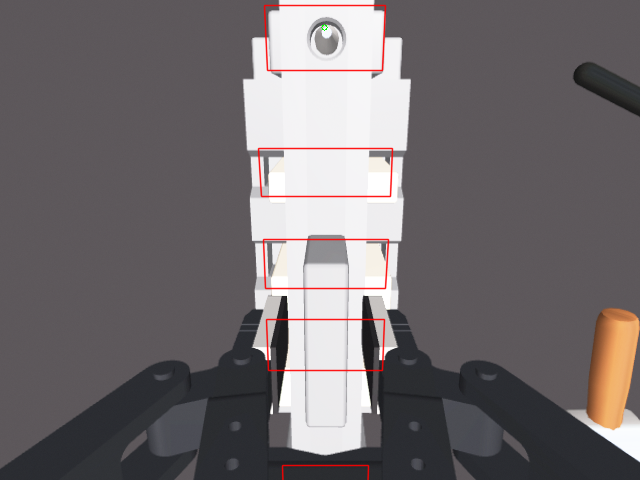

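Request:
play_rows(
  rows=[
    [0.68,[0,0,-1],[0,0,0]],
    [0.68,[0,0,-1.5],[0,0,0]],
    [0.68,[0,0,-2.5],[0,0,0]],
    [0.68,[0,0,-3.5],[0,0,0]],
    [0.68,[0,0,-4],[0,0,0]],
    [0.68,[0,-1,-3],[0,0,0]],
    [0.68,[0,-3.5,-1],[0,0,0]],
    [0.68,[0,-4.5,0],[0,0,0]],
    [0.68,[0,-4.5,0],[0,0,0]],
    [0.68,[0,-4.5,0],[0,0,0]],
    [0.68,[0,-3,0],[0,0,0]],
    [0.68,[0,0,0],[0,0,0]],
  ],
)

```text
time: 27.55
ee_pos: [0.6306, -0.0328, 0.2893]
tcp_rot: [-179.8, 1.1, -164.3]
wrist_force: [-0.2, 0.5, 0.0]
opening: 0.0276
```

```bash
python3 - <<'E'
from h import *
o=get_obs(); print(o['time'],o['ee_pos'],o['wrist_force'])
for n in('side','top'):
    c=camera(n); im=cv2.resize(c['img'],None,fx=5,fy=5,interpolation=cv2.INTER_CUBIC)
    u=(proj(c,[[.573,.176,.06]])[0]*5).astype(int); save(im[max(0,u[1]-290):u[1]+290,max(0,u[0]-390):u[0]+390],n+'6.png'); save(c['img'],n+'6full.png')
    ov=c['img']
    rp=[.5738,.1757,15.5]
c=camera('wrist'); save(c['img'],'w24.png')
E
```

```text
27.55 [ 0.63056148 -0.03280745  0.28930682] [-0.18758139  0.54992704  0.03966864]
```

View pics/side6.png

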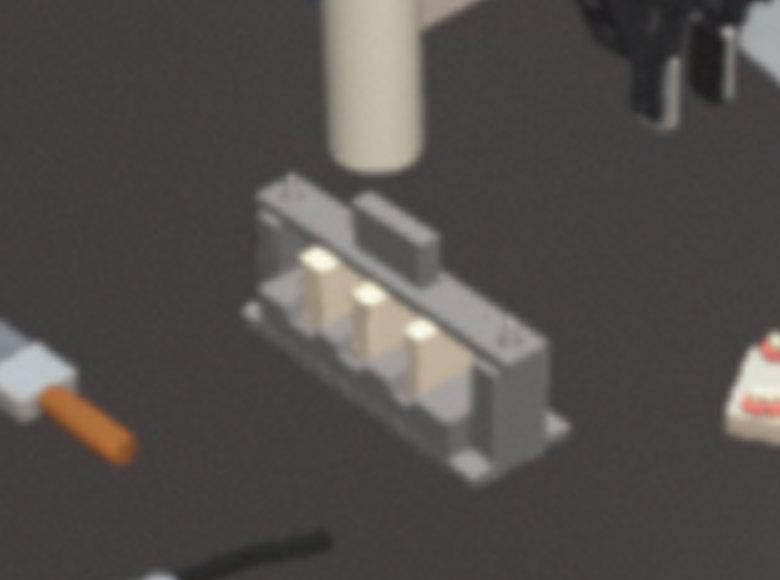

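View pics/top6full.png

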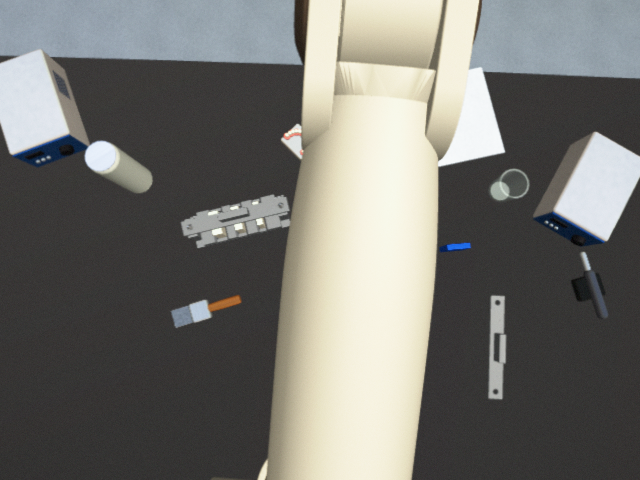

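View pics/w24.png

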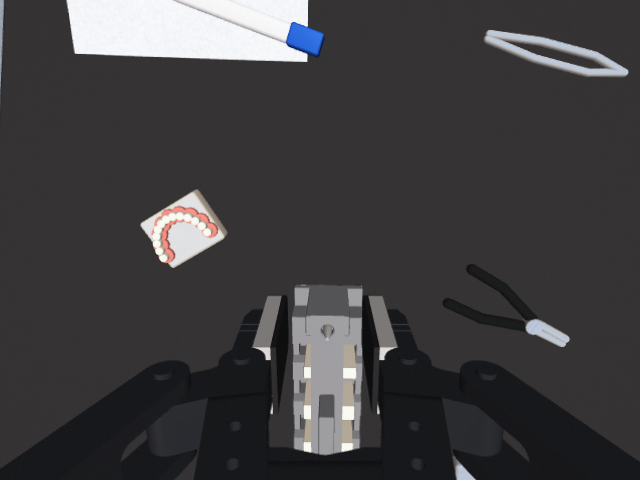

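Request:
play_rows(
  rows=[
    [0.68,[0,0,0],[0,0,0]],
    [0.68,[0,0,0],[0,0,0]],
    [0.68,[0,0,0],[0,0,0]],
  ],
)

```text
time: 28.0
ee_pos: [0.6294, -0.0257, 0.2905]
tcp_rot: [-179.9, 1.1, -163.8]
wrist_force: [-0.3, 0.8, -0.0]
opening: 0.0272
```

```bash
python3 - <<'E'
from h import *
c=camera('side')
for dz in(0,.004):
    s=[box(0,0,0,.03,.222,.072+dz,.08+dz),box(0,0,0,.014,.06,.072+dz,.112+dz)]
    b=spotter.trace(c,'keeper_grip')
    u=proj(c,[[.573,.176,.08]])[0]
    m=[x['pixels'] for x in b if abs(np.mean(np.nonzero(x['pixels'])[1])-u[0])<30]
    if m:
        p,f=fitboxes([(c,m[0])],lambda p:[tr(q,*p) for q in s],[.574,.176,15.5]); print(dz,np.round(p,4),round(f,3))
print(get_obs()['time'],np.abs(get_obs()['qd']).max()); job_done()
E
```

```text
0 [ 0.5735  0.1756 15.2537] 0.165
0.004 [ 0.5717  0.1686 14.8347] 0.178
28.15 0.3801893363400569
the job is handed in; nothing more can be done
```

The job is done and was handed in at 28.2 s, well under the 72 s limit. The thin blank stands in the narrow slot and the thick blank in the wide slot. The keeper bar (the left one) lies rib up with both pins through its holes, and I let go of it.

**Blanks:** Each blank touched the slot floor at the expected height (wrist force about 9 and 12 N) before I released it. The last pictures show three upright blanks at equal height, with the middle one still in its slot.

**Keeper:** It touched down about 101 mm up by tool height, which is the seat height (about 6 N). The last side picture shows it flat on both posts with a pin showing in each hole. A fit to that picture put it at x 0.5735, y 0.1756, yaw 15.3°, matching the rack. That fit hardly tells a seated bar from one 4 mm higher (0.165 against 0.178), so flatness rests mainly on the touch height and the picture.

**Other things:** Everything else I could see in the last pictures had not moved. The arm hid part of the top view, though the wrist view covered most of that.

**Checks that disagreed:**
- The top camera and wrist camera differed by about 2 mm. I used the wrist values, and the fits into the slots bore them out.
- Sideways over one pin, two estimates differed by about 1 mm. I used a value between them, and the bar went down without resistance.

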